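# Turn up the tumbler and hold the dispenser gate at the marker

## Task

Turn the upside-down green tumbler mouth-up and stand it in the middle of the orange pad in front of the dry-goods dispenser, and let go of it. Only then pull the yellow tab of the dispenser's spring-return gate sideways out of the dispenser until the middle of the tab is in line with the red marker, and hold it there against its spring: finish while still holding it, do not let go. Leave the other things on the counter where they are.

Things in the scene. Friction and masses are not known exactly. Their poses are not given: they have to be found in the camera images.
- cup: green square plastic tumbler, 56 x 56 mm outside, 70 mm long, walls 4 mm, base 5 mm, about 100 g, balance point 40 mm from the mouth; flat sides, so it can lie on a side without rolling. Origin at the centre of the mouth; z points from the mouth to the closed base (up while mouth-down as at the start, down once mouth-up); x and y are square to the side walls
- cup_base (a point): centre of the outside of the tumbler's closed base, 70 mm from the mouth
- board: grey chopping board, 300 mm (x) by 220 mm (y), 10 mm thick, fixed; origin at the centre of its underside. The tumbler starts mouth-down on it
- dispenser: fixed empty dry-goods dispenser: foot plate 6 mm thick (x -150 to 70, y +-75 mm), white gate housing (x -55 to 65, y +-55, z 130 to 176 mm), clear hopper and grey lid up to 296 mm; a steel chute 53 mm wide slopes down to x -74 mm, z 85 to 103 mm. Origin on the counter under the housing; -x is its front (faces the robot at yaw 0), +y the way the gate is pulled, z up
- pad (a point): centre of the orange 70 mm square pad on top of the foot plate, 110 mm in front of the dispenser's origin, 6.5 mm above the counter; the square's sides follow the dispenser's x and y
- gate (a joint): how far the gate is pulled out (m): 0 shut, 0.065 at the stop; moves along the dispenser's +y; the spring pulls it back with 3 N at 0 rising 1.5 N per 10 mm
- gate_grip (a point): grip point of the gate's yellow tab, which stands upright on the end of a 12 mm rod: 20 mm (dispenser x) by 12 mm (dispenser y), 58 mm tall. The point is on its centre line, 14 mm below its top, 186 mm above the counter. Below the tab, its top at 130 mm, runs a 44 mm wide white ledge. Gate shut: the tab's middle is 96 mm along the dispenser's +y, 35 mm clear of the housing
- mark (a point): middle of the red marker, a 4 mm wide stripe across the white ledge under the gate's rod, 133 mm above the counter, axes as the dispenser's; it lies 25 to 45 mm along +y from where the tab stands when shut, and stays put. The tab is at the mark when gate_grip and mark agree along the dispenser's y
- bottle: closed yellow squeeze bottle with a green cap, 68 mm across, 190 mm tall; a bystander, origin at the centre of its underside, not to be disturbed
- bowl_a: steel bowl, 170 mm across, 75 mm tall; a bystander, origin at the centre of its underside, not to be disturbed
- bowl_b: steel bowl, 150 mm across, 70 mm tall; a bystander, origin at the centre of its underside, not to be disturbed
- spoon: metal spoon lying flat; a bystander, origin at the centre of its underside, not to be disturbed
- jar: amber glass jar with a steel cap, 70 mm across, 90 mm tall; a bystander, origin at the centre of its underside, not to be disturbed
- mug: blue mug, 80 mm across, 90 mm tall; a bystander, origin at the centre of its underside, not to be disturbed
Not all that is in view belongs to the job. Several things have the shape of the cup; the one meant has the colours described above.

How it is judged:
By the outcome, as a careful person would: the job done as asked, in the order asked, and still so for the second after the job is handed in, while the arm keeps its last pose, push and grip.
It also fails if it takes over 72 s, if anything falls off the work surface, if the arm or the gripper's body presses on something with over 40 N, if the wrist force passes 120 N, or if a joint passes its speed limit or range.

## Robot

A 7-joint arm with a two-finger parallel gripper is mounted at the origin on the work surface. World frame = base frame: x ahead of the robot, y to its left, z up, the work surface at z = 0. Lengths are in m, angles in rad, forces in N, time in s.
With the tool pointing down it reaches from about 0.35 to 0.9 m from the base axis. Payload 8.1 kg.
Tool frame: the origin (TCP) lies at the very end of the fingers, on their centre line; the grasp point (between the pads) lies 19 mm behind it; x points along the fingers, y is the direction in which the jaws open and shut, and the axes are right-handed (so a half turn about x gives the same grasp; the last joint's range is limited). The gripper opens to 92 mm and grips with 3 to 60 N. Pads are 19 mm wide; open, the fingers measure 130 mm over their backs; the gripper's body (75 mm by 190 mm) begins 47 mm behind the grasp point.
Start: joints at [-1.298, 0.434, 0.025, 1.573, -0.012, 1.134, -0.075], TCP at [0.229, 0.581, 0.188] pointing down, gripper open.
Joint ranges: [-2.62, 2.62], [-0.44, 2.09], [-1.27, 1.32], [0.08, 2.57], [-1.32, 4.46], [0.12, 2], [-2.74, 2.74]. Speed limits (rad/s): [2.22, 2.22, 3.01, 3.01, 3.14, 3.14, 3.14].

## Interface

Orientations are given as a unit quaternion [x, y, z, w].
In Python, from rig import bot, viewer, order gives the robot as it stands.
- The arm moves only by the tool apply_moves, never from a script. Its argument "motion" is a list of rows, each a list of 5 numbers: the finger opening in mm, from 0 to 91.8, then the shift along the tool's x, y, z in mm, then the turn about the tool's x in rad. In form: [[jaw, tx, ty, tz, turn], ...]. A call has exactly 10 rows; each row shifts and turns the commanded pose from where the row before left it, along the tool's axes as they then stand; what a row does not reach is not made up. A row lasts 1/12 s, in which the tool goes at most 41.7 mm and 7.16 degrees, less where a joint would pass 70% of its speed; a pose out of reach is approached as far as the arm can. A call is refused whole if a number of a shift passes 41.7 or a number of a turn 0.125, either way. A call with a gripper value outside its range is refused whole. The fingers move at their own pace and stop on an object; "force" is the grip in N (left out, the last holds). Time passes only in rows, so rows that do not move let the fingers close, or fill a call up. It gives the time, the measured TCP pose, the force and the opening at its end, in the units of the state.
- bot.state(): the state, without advancing time (a new reading comes with each control period).
- viewer.grab_frame(name): name is "scene" or "top"; returns a dict with "img" (420x560x3 uint8, blue, green, red), "z_map" (420x560 float32, m along the optical axis (not along the pixel's ray), 0 where there is no reading), "K" (3x3 intrinsics, pixels), "R" (3x3) and "t" (3): a world point X has camera coordinates R X + t. Camera axes: x right, y down, z forward; pixel columns grow to the right and rows downward; lengths in m; the calibration is good to about 2 mm. A picture is of the moment at which its call begins.
- order.sign_off(): hands the job in, once; it reports no verdict.
The state is a dict: "time_s": time; "joints": joint angles; "qvel": joint speeds; "joint_torque": joint torques, N m; "eef_pos": TCP position; "ee_rot": TCP orientation; "ft_force": force on the tool from outside, world axes, zero at the start; "ft_torque": the same for the moment, N m; "finger_gap": finger opening in m.
Only numpy, scipy, OpenCV 4.12 (cv2) and the standard library are available. Lean on these libraries where they do the work, as an engineer would, in place of code of your own. Each camera call takes 0.05 s, during which the arm holds its last target. There are 200 camera calls.

## Working session

There is one attempt and no reset: what is moved stays moved. The work goes in short steps, Python scripts to look and compute and a tool call to move; the robot and the scene stay as the last step left them, time stands still between calls to the robot, and variables do not carry over. Pictures are saved under pics/ and viewed, about 8 in all and at most 12, crops included, and the job is handed in when it is done.

Besides the shell and the picture viewer there is one more tool, called after "Call:" as name(argument=value, ...), one argument or row to a line, values as JSON. apply_moves: Moves the arm, as the interface text tells. Its arguments: {"type":"object","properties":{"motion":{"type":"array","items":{"type":"array","items":{"type":"number"}}},"force":{"type":"number"}},"required":["motion"]}

```bash
ls; mkdir -p pics
python3 - <<'E'
from rig import bot, viewer, order
import cv2,numpy as np
print(bot.state())
for n in ("scene","top"):
    f=viewer.grab_frame(n); np.savez(f"{n}0.npz",**f); cv2.imwrite(f"pics/{n}0.png",f["img"])
    print(n,f["K"].tolist(),f["R"].tolist(),f["t"].tolist())
E
```

```text
pics
{'time_s': 0.0, 'joints': array([-1.29756183,  0.43523889,  0.02499008,  1.57409666, -0.01163503,
        1.13401008, -0.07509054]), 'qvel': array([ 8.16291216e-04,  9.43258543e-04,  7.51562115e-04,  1.96150616e-04,
       -7.07818543e-05, -2.76369159e-03,  5.54286211e-04]), 'joint_torque': array([ 1.00992831e-03, -6.67836714e+01,  9.85711589e-01, -3.14462328e+01,
       -6.05970528e-02,  4.29360266e-02,  1.84651581e-04]), 'eef_pos': array([0.22924932, 0.58081437, 0.18743551]), 'ee_rot': array([ 0.13156357,  0.69471598, -0.13269314,  0.69458856]), 'ft_force': array([-0.0322327 , -0.00606136, -0.18968266]), 'ft_torque': array([0.04547188, 0.07346295, 0.00491453]), 'finger_gap': 0.09188250862033578}
scene [[388.47333499676074, 0.0, 279.38356573558985], [0.0, 388.47333499676074, 206.10931115224707], [0.0, 0.0, 1.0]] [[-0.2275178747395588, 0.9737437330040095, 0.007665449067746056], [0.8196985228080206, 0.1957623991049921, -0.5383042028472435], [-0.5256709506719417, -0.11619047091768565, -0.8427157445352396]] [0.021493556146022868, -0.3705693053660529, 1.6563441948815758]
top [[517.4737592272836, 0.0, 280.42480955228024], [0.0, 517.4737592272836, 210.68986459019916], [0.0, 0.0, 1.0]] [[-0.010023382996144546, -0.9997364693783142, -0.020652447513448947], [-0.9959558635177969, 0.011825316315510672, -0.08906222441954814], [0.08928297552071418, 0.019676221411167275, -0.9958119283243931]] [0.11178240533496386, 0.5138463859999857, 1.6922870564058046]
```

View pics/scene0.png

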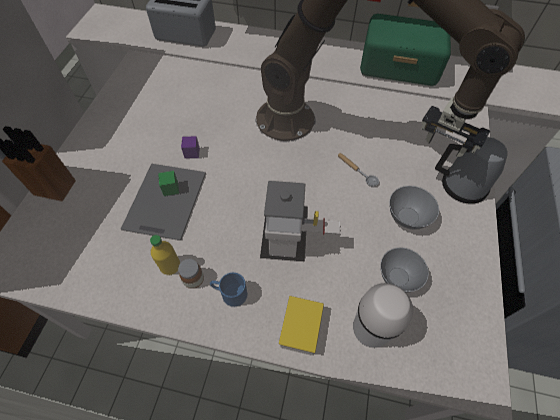

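View pics/top0.png

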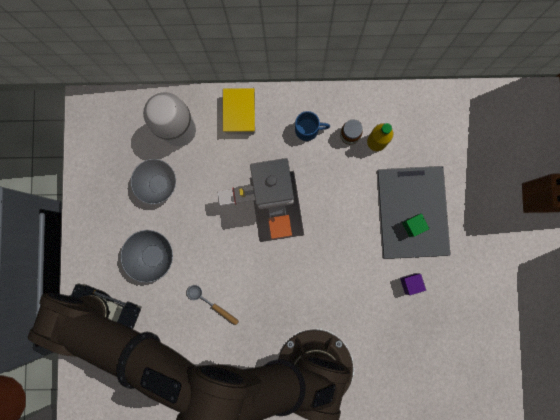

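The scene view shows the green tumbler on the board at (168,183) and the dispenser at (285,215) with its tab at about (317,216). In the top view the green tumbler is at (417,225), the orange pad at (280,227), the yellow tab at about (240,192), and the white ledge at (230,197).

Cup-shaped candidates in the top view are green (417,225) on the grey board and purple (414,284) on the counter. The green one fits on colour and place. I'll confirm it in a crop and measure.

```bash
cat > h.py <<'E'
import numpy as np,cv2
from scipy.spatial.transform import Rotation as Ro
def cloud(f):
    z=f["z_map"];v,u=np.indices(z.shape);K=f["K"]
    c=np.stack([(u-K[0,2])/K[0,0]*z,(v-K[1,2])/K[1,1]*z,z],-1)
    P=(c-f["t"])@f["R"]; P[z<=0]=np.nan; return P
def ray(f,u,v,h):   # world point on pixel ray at height h
    d=f["R"].T@np.linalg.solve(f["K"],[u,v,1.]);c=-f["R"].T@f["t"]
    return c+d*(h-c[2])/d[2]
def proj(f,X):
    c=f["K"]@(f["R"]@np.asarray(X,float)+f["t"]);return c[:2]/c[2]
def hsv(f): return cv2.cvtColor(f["img"],cv2.COLOR_BGR2HSV)
def box(m,off): return cv2.boundingRect(m.astype(np.uint8))
def axes(s): return Ro.from_quat(s["ee_rot"]).as_matrix()
E
python3 - <<'E'
from h import *
from rig import bot
A=axes(bot.state());print("tool axes cols",A.round(4).tolist())
F={n:np.load(n+"0.npz") for n in("scene","top")}
for n,f in F.items():
    P=cloud(f);H=hsv(f);h,s,v=H[...,0],H[...,1],H[...,2]
    def sel(m,name,roi):
        M=np.zeros_like(m);u0,v0,u1,v1=roi;M[v0:v1,u0:u1]=m[v0:v1,u0:u1]
        Q=P[M];Q=Q[~np.isnan(Q[:,0])]
        vv,uu=np.nonzero(M)
        if len(Q)<3: print(n,name,len(Q));return
        print(n,name,len(Q),"px",uu.mean().round(1),vv.mean().round(1),"med",np.median(Q,0).round(4),"p2",np.percentile(Q,2,0).round(4),"p98",np.percentile(Q,98,0).round(4))
        return Q,M
    g=(h>45)&(h<75)&(s>120)
    roi=dict(scene=(150,165,190,205),top=(395,205,440,245))[n]
    Q,M=sel(g,"cup",roi)
    T=Q[Q[:,2]>np.percentile(Q[:,2],90)-.006]
    r=cv2.minAreaRect((T[:,:2]*1000).astype(np.float32));print("  top face z",np.median(T[:,2]).round(4),r)
    droi=dict(scene=(255,175,350,265),top=(205,150,310,245))[n]
    a=sel((h<14)&(s>150)&(v>120),"orange/red",droi)
    sel((h>20)&(h<35)&(s>120),"yellow",droi)
    sel(((h>170)|(h<6))&(s>120),"red",droi)
f=F["top"]
t=cv2.resize(f["img"][140:250,200:310],None,fx=5,fy=5,interpolation=cv2.INTER_CUBIC)
c=cv2.resize(f["img"][190:300,390:440],None,fx=5,fy=5,interpolation=cv2.INTER_CUBIC)
cv2.imwrite("pics/crop1.png",np.hstack([t,c]))
E
```

```text
tool axes cols [[-0.0004, 0.3671, 0.9302], [-0.0013, 0.9302, -0.3671], [-1.0, -0.0014, 0.0001]]
scene cup 172 px 166.1 177.8 med [ 0.4601 -0.3303  0.0792] p2 [ 0.429  -0.3576  0.075 ] p98 [ 0.4883 -0.2998  0.0847]
  top face z 0.0794 ((460.0740661621094, -329.84051513671875), (54.86536407470703, 52.71666717529297), 27.065549850463867)
scene orange/red 0
scene yellow 42 px 315.3 217.9 med [0.5675 0.2201 0.1887] p2 [0.5514 0.2156 0.1528] p98 [0.5703 0.2252 0.2029]
scene red 8 px 323.0 229.5 med [0.5712 0.25   0.1336] p2 [0.5571 0.248  0.1295] p98 [0.5794 0.2521 0.138 ]
top cup 381 px 415.4 225.3 med [ 0.4589 -0.3249  0.0786] p2 [ 0.4297 -0.3616  0.0146] p98 [ 0.4905 -0.297   0.0876]
  top face z 0.0813 ((460.7977600097656, -329.0650939941406), (53.76859664916992, 55.67619705200195), 26.384349822998047)
top orange/red 398 px 280.1 226.6 med [0.4623 0.1083 0.0062] p2 [ 0.4317  0.0752 -0.003 ] p98 [0.4986 0.1419 0.015 ]
top yellow 26 px 241.0 191.6 med [0.558  0.2203 0.1988] p2 [0.5496 0.2141 0.1842] p98 [0.5678 0.2261 0.2076]
top red 0
```

View pics/crop1.png

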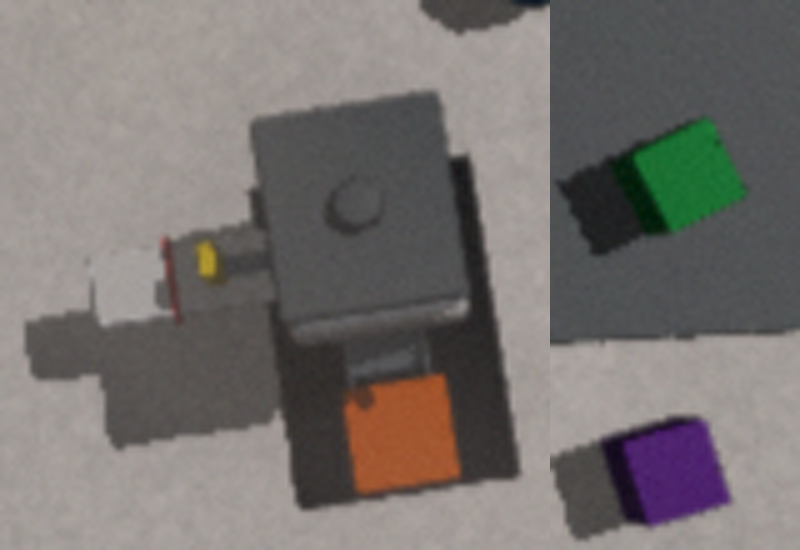

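The crop shows the plain green tumbler at top-view (416,225) and the purple decoy lower down. The pad, the yellow tab at (241,192) and the red stripe at (234,196) are clear. Next I'll fit the dispenser frame.

Run:
```python
from h import *
f=np.load("top0.npz");P=cloud(f);H=hsv(f);h,s,v=H[...,0],H[...,1],H[...,2]
m=((h<14)&(s>150)&(v>120)).astype(np.uint8);m[:150]=0;m[245:]=0;m[:,:205]=0;m[:,310:]=0
vv,uu=np.nonzero(m&(np.indices(m.shape)[0]>210))
W=np.array([ray(f,u,v_,.0065)[:2] for u,v_ in zip(uu,vv)],np.float32)*1000
print("pad",cv2.minAreaRect(W),W.mean(0))
cr=lambda x,y,z:ray(f,200+x/5-.4,140+y/5-.4,z)[:2]*1000
a,b,c=cr(298,508,.006),cr(517,474,.006),cr(467,155,.006)
print("foot front L,R, backR",a,b,c,"len",np.hypot(*(a-b)),"yaw",np.degrees(np.arctan2(*(-(a-b)[::-1]*[-1,1]))), np.degrees(np.arctan2((c-b)[1],(c-b)[0])))
p=[cr(*q,.0065) for q in((343,391),(443,375),(460,478),(357,494))];print("pad corners",p,np.mean(p,0))
for n,q in dict(mark_hi=(166,238),mark_lo=(178,321)).items(): print(n,cr(*q,.133))
# lid extents from cloud
Q=P[150:210,240:300].reshape(-1,3);
for lo,hi in((.27,.31),(.13,.18),(.185,.26)):
    T=Q[(Q[:,2]>lo)&(Q[:,2]<hi)];
    if len(T)>5: print("z",lo,hi,len(T),cv2.minAreaRect((T[:,:2]*1000).astype(np.float32)))
g=np.load("scene0.npz")
# candidate frame
for yaw in np.radians([7,8,9]):
    ex=np.array([np.cos(yaw),np.sin(yaw)]);ey=np.array([-ex[1],ex[0]])
    pad=np.mean(p,0)/1000; o=pad+.11*ex
    for k,F in dict(top=f,scene=g).items():
        print(round(np.degrees(yaw)),k,"o",o.round(4),"tabtop",proj(F,[*(o+.096*ey),.2]).round(1),"grip",proj(F,[*(o+.096*ey),.186]).round(1),"m25/45",proj(F,[*(o+.121*ey),.133]).round(1),proj(F,[*(o+.141*ey),.133]).round(1))
for k,F in dict(top=f,scene=g).items():
    H=hsv(F);y=(H[...,0]>18)&(H[...,0]<35)&(H[...,1]>100);r=((H[...,0]>170)|(H[...,0]<6))&(H[...,1]>80)
    for nm,M in dict(y=y,r=r).items():
        R=(205,150,255,215) if k=="top" else (300,195,350,250)
        w=np.zeros_like(M);w[R[1]:R[3],R[0]:R[2]]=M[R[1]:R[3],R[0]:R[2]];a_,b_=np.nonzero(w);print(k,nm,len(a_),b_.mean(),a_.mean(),b_.min(),b_.max(),a_.min(),a_.max())
cv2.imwrite("pics/crop2.png",cv2.resize(g["img"][170:265,255:350],None,fx=6,fy=6,interpolation=cv2.INTER_CUBIC))
```

```text
pad ((464.4088439941406, 109.306884765625), (68.08185577392578, 68.67891693115234), 8.27133560180664) [463.20233  108.079865]
foot front L,R, backR [415.28319135 178.37382344] [436.37602076  31.99912524] [651.93763303  62.71664616] len 147.8866448583307 yaw 81.80003329258484 8.11004553160738
pad corners [array([493.20019204, 147.67816955]), array([503.1656517 ,  80.59731748]), array([434.1017145 ,  70.04240796]), array([424.17740197, 138.87653332])] [463.66124005 109.29860708]
mark_hi [580.7156092  252.06709825]
mark_lo [528.49248012 244.67049348]
z 0.27 0.31 1599 ((577.7296752929688, 125.85928344726562), (120.78528594970703, 109.89038848876953), 8.23632526397705)
z 0.13 0.18 219 ((536.5485229492188, 149.0955352783203), (164.0098419189453, 58.04623031616211), 70.27274322509766)
z 0.185 0.26 73 ((532.3107299804688, 151.69577026367188), (157.44085693359375, 37.09650421142578), 75.35929107666016)
7 top o [0.5728 0.1227] tabtop [241.7 190.5] grip [242.1 191.1] m25/45 [235.8 194.4] [229.4 195.2]
7 scene o [0.5728 0.1227] tabtop [315.2 214.2] grip [314.8 216.6] m25/45 [321.3 226.1] [327.7 226.7]
8 top o [0.5726 0.1246] tabtop [241.1 191.2] grip [241.6 191.8] m25/45 [235.3 195.1] [228.9 196.1]
8 scene o [0.5726 0.1246] tabtop [315.9 213.8] grip [315.5 216.2] m25/45 [321.9 225.5] [328.3 226.1]
9 top o [0.5723 0.1265] tabtop [240.6 191.8] grip [241.  192.4] m25/45 [234.8 195.9] [228.4 196.9]
9 scene o [0.5723 0.1265] tabtop [316.5 213.4] grip [316.1 215.8] m25/45 [322.6 225. ] [328.9 225.4]
top y 32 241.03125 191.71875 239 243 188 195
top r 10 233.4 194.7 232 234 188 201
scene y 53 315.54716981132077 217.43396226415095 313 318 211 224
scene r 26 323.38461538461536 225.76923076923077 323 324 219 234
```

View pics/crop2.png

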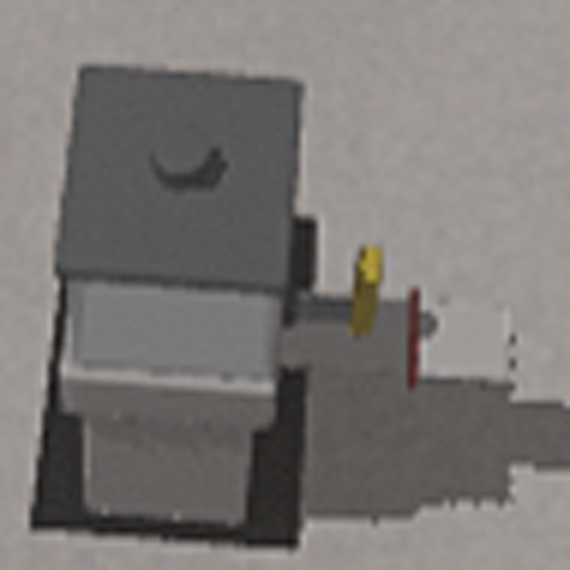

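Everything agrees:
- The cup is at (0.460,-0.330) with its top at 0.080 m and yaw 26.7°.
- The dispenser yaw is 8.2°, origin (0.5726,0.125).
- The lid centre confirms that frame.
- The red mark lies about 29 mm beyond the tab.

The tool can't tilt, so I'll tumble the cup by rolling it over its edges in a light grip. I'm moving now.

Call:
apply_moves(
  motion=[
    [91,-10,-30,21,0],
    [91,-10,-30,21,0],
    [91,-10,-30,21,0],
    [91,-10,-30,21,0],
    [91,-10,-30,21,0],
    [91,-10,-30,21,0],
    [91,-10,-30,21,0],
    [91,-10,-30,21,0],
    [91,-10,-30,21,0],
    [91,0,-30,21,0],
  ],
  force=5,
)

```text
time_s: 0.93
eef_pos: [0.3152, 0.2239, 0.2797]
ee_rot: [0.133, 0.694, -0.131, 0.695]
ft_force: [1.0, 2.0, 0.5]
finger_gap: 0.0911
```

Call:
apply_moves(
  motion=[
    [91,0,-31,23,0.12],
    [91,0,-29,26,0.12],
    [91,0,-25,29,0.12],
    [91,0,-21,31,0.12],
    [91,0,-17,34,0.12],
    [91,0,-13,36,0.12],
    [91,0,-9,37,0.12],
    [91,0,-4,38,0.12],
    [91,0,0,38,0.12],
    [91,0,4,38,0.12],
  ],
)

```text
time_s: 1.77
eef_pos: [0.406, -0.1476, 0.2783]
ee_rot: [0.503, 0.497, -0.502, 0.497]
ft_force: [0.8, 0.9, 0.2]
finger_gap: 0.0912
```

```bash
cat >> h.py <<'E'
def togo(s,xyz,yaw_y):   # shift in tool axes (mm), turn (rad) to reach TCP xyz with jaw axis at yaw_y deg (mod 180)
    A=axes(s);d=A.T@(np.array(xyz)-s["eef_pos"])*1000
    cur=np.degrees(np.arctan2(A[1,1],A[0,1]));dy=(yaw_y-cur+90)%180-90
    return dict(t=round(s["time_s"],2),pos=s["eef_pos"].round(4).tolist(),cur=round(cur,1),d=d.round(1).tolist(),turn=round(-np.radians(dy),3),gap=round(s["finger_gap"]*1000,1),f=s["ft_force"].round(1).tolist(),q=s["joints"].round(2).tolist())
E
python3 - <<'E'
from h import *;from rig import bot
print(togo(bot.state(),(.4604,-.3295,.15),-63.3))
E
```

```text
{'t': 1.77, 'pos': [0.406, -0.1476, 0.2783], 'cur': np.float64(-0.6), 'd': [128.3, 56.3, 181.4], 'turn': np.float64(1.094), 'gap': 91.2, 'f': [0.8, 0.9, 0.2], 'q': [-0.46, 0.01, 0.71, 1.91, -0.0, 1.23, 0.24]}
```

Call:
apply_moves(
  motion=[
    [91,12,11,36,0],
    [91,12,11,36,0],
    [91,12,11,36,0],
    [91,12,11,36,0],
    [91,12,12,37,0],
    [91,5,0,0,0.12],
    [91,5,0,0,0.12],
    [91,5,0,0,0.12],
    [91,5,0,0,0.12],
    [91,5,0,0,0.12],
  ],
)

```text
time_s: 2.6
eef_pos: [0.461, -0.3269, 0.1926]
ee_rot: [-0.627, -0.327, 0.627, -0.326]
ft_force: [-0.5, 0.4, -0.4]
finger_gap: 0.091
```

Call:
apply_moves(
  motion=[
    [91,10,0,0,0.12],
    [91,10,0,0,0.12],
    [91,10,0,0,0.12],
    [91,10,0,0,0.12],
    [91,0,0,0,0.014],
    [91,0,0,0,0],
    [91,0,0,0,0],
    [91,0,0,0,0],
    [91,0,0,0,0],
    [91,0,0,0,0],
  ],
)

```text
time_s: 3.43
eef_pos: [0.4615, -0.3272, 0.1537]
ee_rot: [0.688, 0.166, -0.687, 0.166]
ft_force: [-0.2, -1.6, 0.1]
finger_gap: 0.0908
```

Run:
```python
from h import *;from rig import bot
print(togo(bot.state(),(.4604,-.3295,.031),-63.3))
```

```text
{'t': 3.43, 'pos': [0.4615, -0.3272, 0.1537], 'cur': np.float64(-62.9), 'd': [122.7, 1.5, 2.2], 'turn': np.float64(0.007), 'gap': 90.8, 'f': [-0.2, -1.6, 0.1], 'q': [-0.19, 0.55, 1.07, 1.82, -0.54, 1.1, -0.02]}
```

Call:
apply_moves(
  motion=[
    [91,25,1.5,2,0.007],
    [91,25,0,0,0],
    [91,25,0,0,0],
    [91,25,0,0,0],
    [91,15,0,0,0],
    [91,8,0,0,0],
    [91,0,0,0,0],
    [60,0,0,0,0],
    [60,0,0,0,0],
    [60,0,0,0,0],
  ],
  force=4,
)

```text
time_s: 4.27
eef_pos: [0.4609, -0.3297, 0.0314]
ee_rot: [0.689, 0.162, -0.688, 0.163]
ft_force: [0.2, -0.1, 0.5]
finger_gap: 0.0755
```

Call:
apply_moves(
  motion=[
    [60,0,0,0,0],
    [50,0,0,0,0],
    [50,0,0,0,0],
    [50,0,0,0,0],
    [50,0,0,0,0],
    [50,0,0,0,0],
    [50,0,0,0,0],
    [50,0,0,0,0],
    [50,0,0,0,0],
    [50,0,0,0,0],
  ],
)

```text
time_s: 5.1
eef_pos: [0.4606, -0.3296, 0.0304]
ee_rot: [0.688, 0.163, -0.688, 0.163]
ft_force: [2.1, -1.8, 4.4]
finger_gap: 0.0561
```

Run:
```python
from h import *;from rig import bot
print(togo(bot.state(),(.4604,-.3295,.031),-63.3))
# roll path: pivot about leading bottom edge; (s,z) of grasp point rel. to start
for c0,h in((28,40),(30,28)):
    r=np.hypot(c0,h);a0=np.arctan2(h,-c0);a=a0-np.radians(np.arange(0,91,9))
    p=np.c_[r*np.cos(a)+c0,r*np.sin(a)-h];print(np.diff(p,axis=0).round(1).tolist())
```

```text
{'t': 5.1, 'pos': [0.4606, -0.3296, 0.0304], 'cur': np.float64(-63.4), 'd': [-0.6, -0.2, 0.1], 'turn': np.float64(-0.001), 'gap': 56.1, 'f': [2.1, -1.8, 4.4], 'q': [-0.08, 0.69, 0.91, 1.94, -0.71, 0.88, 0.11]}
[[6.6, 3.9], [7.1, 2.8], [7.5, 1.7], [7.6, 0.5], [7.6, -0.7], [7.4, -1.9], [7.0, -3.1], [6.5, -4.1], [5.7, -5.1], [4.9, -5.9]]
[[4.7, 4.3], [5.4, 3.6], [5.9, 2.7], [6.2, 1.7], [6.4, 0.7], [6.4, -0.3], [6.3, -1.3], [6.0, -2.3], [5.6, -3.2], [5.0, -4.0]]
```

The cup is held (gap 56.1 mm), but edge friction alone may not be enough to tumble it on the board. The board's 10 mm edge makes a hard stop, so I'll measure the board's left edge and roll the cup over that.

Run:
```python
from h import *
f=np.load("top0.npz");g=cv2.cvtColor(f["img"],cv2.COLOR_BGR2GRAY)
m=(cv2.GaussianBlur(g,(3,3),0)<130).astype(np.uint8);m[:160]=0;m[265:]=0;m[:,:365]=0;m[:,462:]=0
n,l,st,_=cv2.connectedComponentsWithStats(m);k=1+np.argmax(st[1:,4]);c=max(cv2.findContours((l==k).astype(np.uint8),0,2)[0],key=cv2.contourArea)
W=np.array([ray(f,u,v,.010)[:2]*1000 for u,v in c[:,0]],np.float32)
r=cv2.minAreaRect(W);print(r);print(cv2.boxPoints(r).round(1).tolist())
L=W[(W[:,1]>-240)&(W[:,0]>400)&(W[:,0]<600)];p=np.polyfit(L[:,0],L[:,1],1);print("left edge y=",p,len(L),"at x=.47",np.polyval(p,470))
```

```text
((506.4578857421875, -333.1466064453125), (304.92828369140625, 226.32798767089844), 2.3287439346313477)
[[349.5, -226.3000030517578], [358.70001220703125, -452.3999938964844], [663.4000244140625, -440.0], [654.2000122070312, -213.89999389648438]]
left edge y= [ 4.1281982e-02 -2.4254287e+02] 8 at x=.47 -223.14033872081362
```

Call:
apply_moves(
  motion=[
    [50,0,0,0,0],
    [50,-25,0,0,0],
    [50,-30,0,0,0],
    [50,-5,-25,-15,0],
    [50,0,-25,-15,0],
    [50,0,-25,-15,0],
    [50,0,-25,-15,0],
    [50,0,-26,-14,0],
    [50,0,0,0,-0.115],
    [50,0,0,0,-0.115],
  ],
  force=25,
)

```text
time_s: 5.93
eef_pos: [0.469, -0.1798, 0.0891]
ee_rot: [-0.663, -0.245, 0.665, -0.243]
ft_force: [0.4, -0.3, -0.4]
finger_gap: 0.0558
```

Call:
apply_moves(
  motion=[
    [50,0,0,0,-0.115],
    [50,0,0,0,-0.115],
    [50,0,0,0,-0.115],
    [50,0,0,0,-0.115],
    [50,0,0,0,-0.115],
    [50,0,0,0,-0.115],
    [50,0,0,0,-0.115],
    [50,0,0,0,-0.112],
    [50,0,0,0,0],
    [50,0,0,0,0],
  ],
)

```text
time_s: 6.77
eef_pos: [0.469, -0.1831, 0.0898]
ee_rot: [0.49, 0.51, -0.491, 0.509]
ft_force: [0.6, 0.0, -1.4]
finger_gap: 0.0558
```

Run:
```python
from h import *;from rig import bot
print(togo(bot.state(),(.470,-.184,.021),2.3))
```

```text
{'t': 6.77, 'pos': [0.469, -0.1831, 0.0898], 'cur': np.float64(2.1), 'd': [68.8, 1.1, 1.0], 'turn': np.float64(-0.003), 'gap': 55.8, 'f': [0.6, 0.0, -1.4], 'q': [-0.28, 0.42, 0.74, 2.03, -0.38, 0.84, 0.71]}
```

Call:
apply_moves(
  motion=[
    [50,25,0,1,0],
    [50,25,0,0,0],
    [50,12,0,0,0],
    [50,6,0,0,0],
    [50,0,0,0,0],
    [70,0,0,0,0],
    [70,0,0,0,0],
    [70,-10,0,0,0],
    [70,-15,0,0,0],
    [70,-8,0,0,0],
  ],
)

```text
time_s: 7.6
eef_pos: [0.4707, -0.1849, 0.0573]
ee_rot: [0.49, 0.509, -0.49, 0.511]
ft_force: [0.2, -0.4, 0.8]
finger_gap: 0.0703
```

Call:
apply_moves(
  motion=[
    [70,0,0,0,0],
    [50,0,0,0,0],
    [50,0,0,0,0],
    [50,0,0,0,0],
    [50,0,0,0,0],
    [50,0,0,0,0],
    [50,0,0,0,0],
    [50,0,0,0,0],
    [50,0,0,0,0],
    [50,0,0,0,0],
  ],
  force=5,
)

```text
time_s: 8.43
eef_pos: [0.4699, -0.1844, 0.0552]
ee_rot: [0.49, 0.51, -0.49, 0.51]
ft_force: [0.1, -0.2, 0.6]
finger_gap: 0.0502
```

Run:
```python
from h import *;from rig import bot
print(togo(bot.state(),(.470,-.184,.054),2.3))
c0,h=28,51   # grip vs board corner, in (forward, up)
r=np.hypot(c0,h);a=np.arctan2(h,-c0)-np.radians(np.arange(0,91,5))
p=np.c_[r*np.cos(a)+c0,r*np.sin(a)-h];print(np.diff(p,axis=0).round(1).tolist(),p[-1])
```

```text
{'t': 8.43, 'pos': [0.4699, -0.1844, 0.0552], 'cur': np.float64(2.3), 'd': [1.2, 0.1, -0.4], 'turn': np.float64(0.001), 'gap': 50.2, 'f': [0.1, -0.2, 0.6], 'q': [-0.24, 0.47, 0.7, 2.06, -0.44, 0.76, 0.76]}
[[4.6, 2.2], [4.7, 1.8], [4.9, 1.4], [5.0, 1.0], [5.0, 0.6], [5.1, 0.1], [5.1, -0.3], [5.0, -0.8], [4.9, -1.2], [4.8, -1.6], [4.6, -2.0], [4.5, -2.4], [4.2, -2.8], [4.0, -3.2], [3.7, -3.5], [3.3, -3.8], [3.0, -4.1], [2.6, -4.3]] [ 79. -23.]
```

The gap reached 50 mm where it should have stopped at 56, so the cup may not be between the pads. I'll look.

```bash
cat >> h.py <<'E'
def look(name,roi_s,roi_t,k=4):
    from rig import viewer
    out=[]
    for n,(u0,v0,u1,v1) in(("scene",roi_s),("top",roi_t)):
        f=viewer.grab_frame(n);np.savez(n+"_l.npz",**f);im=cv2.resize(f["img"][v0:v1,u0:u1],None,fx=k,fy=k,interpolation=cv2.INTER_CUBIC);out.append(im)
    H=max(o.shape[0] for o in out)
    cv2.imwrite(f"pics/{name}.png",np.hstack([cv2.copyMakeBorder(o,0,H-o.shape[0],0,4,0) for o in out]))
E
python3 - <<'E'
from h import *
look("l1",(160,110,260,230),(320,160,420,280))
f=np.load("scene_l.npz");P=cloud(f);H=hsv(f);m=(H[...,0]>45)&(H[...,0]<75)&(H[...,1]>120);m[:100]=0;m[250:]=0;m[:,350:]=0
Q=P[m];print(len(Q),np.nanpercentile(Q,[5,50,95],axis=0).round(3))
E
```

```text
121 [[ 0.446 -0.755  0.065]
 [ 0.533 -0.214  0.187]
 [ 0.756 -0.165  0.278]]
```

View pics/l1.png

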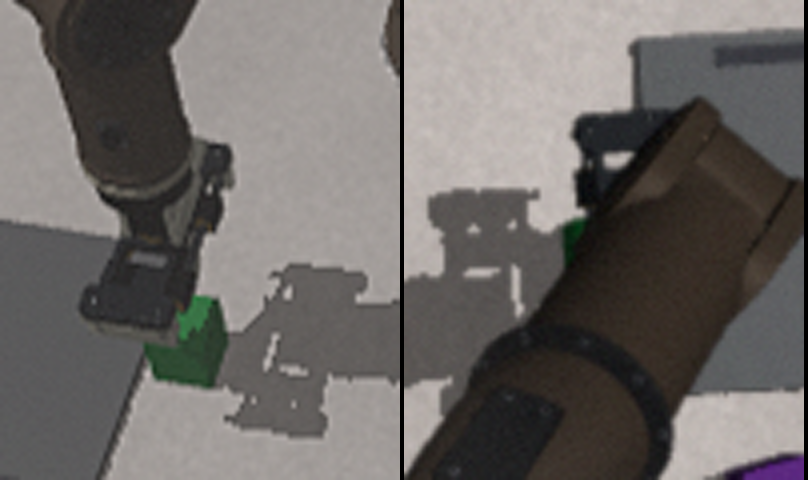

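Run:
```python
from h import *
for n in("scene","top"):
    f=np.load(n+"_l.npz");P=cloud(f);H=hsv(f);m=(H[...,0]>40)&(H[...,0]<80)&(H[...,1]>100)&(P[...,0]>.38)&(P[...,0]<.56)&(P[...,1]>-.3)&(P[...,1]<-.08)&(P[...,2]<.1)
    Q=P[m];T=Q[Q[:,2]>.06];print(n,len(Q),len(T),np.percentile(Q,[2,50,98],axis=0).round(4).tolist());
    if len(T)>3: print(cv2.minAreaRect((T[:,:2]*1000).astype(np.float32)), T[:,2].mean())
    # fingers near tip
    N=P[(P[...,0]>.38)&(P[...,0]<.56)&(P[...,1]>-.25)&(P[...,1]<-.1)&(P[...,2]>.05)&(P[...,2]<.12)&~m];print("nongreen",len(N),np.percentile(N,[2,50,98],axis=0).round(3).tolist() if len(N) else"")
```

```text
scene 82 54 [[0.4432, -0.2084, 0.0097], [0.4743, -0.1763, 0.0675], [0.4984, -0.1628, 0.0747]]
((474.4462890625, -177.9303436279297), (26.705242156982422, 67.8874740600586), 68.10762786865234) 0.06914787780106867
nongreen 102 [[0.437, -0.201, 0.051], [0.483, -0.163, 0.066], [0.499, -0.155, 0.111]]
top 31 14 [[0.468, -0.1649, 0.0137], [0.4843, -0.1571, 0.0494], [0.4939, -0.1556, 0.0753]]
((482.41473388671875, -157.90213012695312), (7.892045021057129, 26.89339828491211), 69.65882110595703) 0.070559227163537
nongreen 4 [[0.494, -0.164, 0.061], [0.497, -0.159, 0.064], [0.498, -0.157, 0.071]]
```

The cup stands where it should, so the fingertips must be relieved and the pads begin higher up. I'll re-grip 9 mm lower.

Call:
apply_moves(
  motion=[
    [66,0,0,0,0],
    [66,0,0,0,0],
    [66,4,0,0,0],
    [66,5,0,0,0],
    [66,0,0,0,0],
    [48,0,0,0,0],
    [48,0,0,0,0],
    [48,0,0,0,0],
    [48,0,0,0,0],
    [48,0,0,0,0],
  ],
)

```text
time_s: 9.37
eef_pos: [0.47, -0.1844, 0.0463]
ee_rot: [0.49, 0.51, -0.49, 0.51]
ft_force: [-0.3, -1.2, -0.2]
finger_gap: 0.0484
```

Run:
```python
from h import *
f=np.load("scene_l.npz")
for x,y in((150,375),(215,385),(225,338),(152,345)): print(ray(f,160+x/4-.4,110+y/4-.4,0).round(4))
for x,y in((222,305),(180,300)): print(ray(f,160+x/4-.4,110+y/4-.4,.07).round(4))
# predicted px of cup corners in crop if centred at .47,-.184
for dx in(-28,28):
  for dy in(-28,28):
    for z in(0,.07): print(dx,dy,z,((proj(f,[.47+dx/1e3,-.184+dy/1e3,z])-[160,110])*4).round())
print("tip",((proj(f,[.47+.03,-.184,.055])-[160,110])*4).round(),"body",((proj(f,[.47+.095,-.184,.121])-[160,110])*4).round())
look("l2",(150,110,250,230),(320,160,420,280))
```

```text
[ 0.4915 -0.2168  0.    ]
[ 0.4881 -0.1555  0.    ]
[ 0.4365 -0.1629  0.    ]
[ 0.4597 -0.2262  0.    ]
[ 0.4467 -0.1528  0.07  ]
[ 0.4502 -0.1908  0.07  ]
-28 -28 0 [171. 331.]
-28 -28 0.07 [159. 287.]
-28 28 0 [229. 343.]
-28 28 0.07 [219. 299.]
28 -28 0 [151. 380.]
28 -28 0.07 [137. 337.]
28 28 0 [209. 392.]
28 28 0.07 [198. 349.]
tip [170. 355.] body [131. 374.]
```

View pics/l2.png

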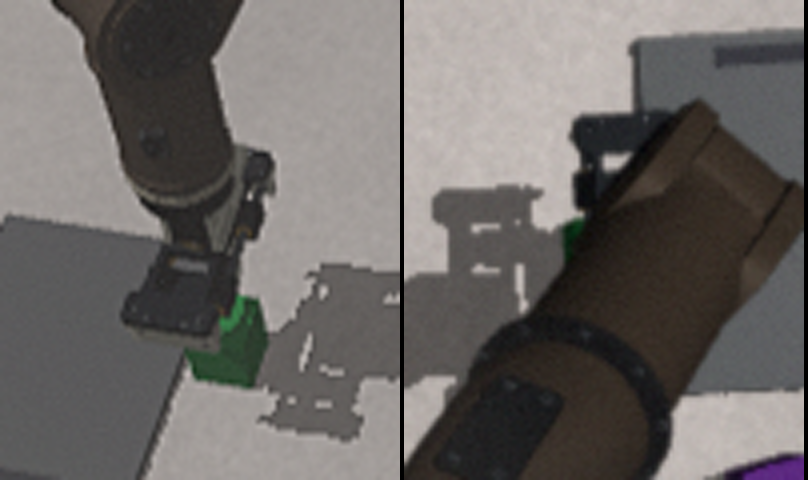

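Call:
apply_moves(
  motion=[
    [68,0,0,0,0],
    [68,0,0,0,0],
    [68,5,0,0,0],
    [68,5,0,0,0],
    [68,0,0,0,0],
    [48,0,0,0,0],
    [48,0,0,0,0],
    [48,0,0,0,0],
    [48,0,0,0,0],
    [48,0,0,0,0],
  ],
)

```text
time_s: 10.3
eef_pos: [0.47, -0.1844, 0.0363]
ee_rot: [0.49, 0.51, -0.49, 0.51]
ft_force: [-0.3, 0.7, -0.5]
finger_gap: 0.0481
```

Run:
```python
from h import *;from rig import bot
print(togo(bot.state(),(.470,-.184,.054),2.3))
f=np.load("scene_l.npz");P=cloud(f);H=hsv(f)
m=(P[...,0]>.40)&(P[...,0]<.58)&(P[...,1]>-.25)&(P[...,1]<-.1)&(P[...,2]>.02)&(P[...,2]<.2)
for v in range(168,200,3):
    print(v,[(u,)+tuple((P[v,u]*1000).round().astype(int))+("G" if H[v,u,1]>100 and 40<H[v,u,0]<80 else "",) for u in range(180,218,4) if m[v,u]])
```

```text
{'t': 10.3, 'pos': [0.47, -0.1844, 0.0363], 'cur': np.float64(2.3), 'd': [-17.7, 0.0, -0.4], 'turn': np.float64(0.001), 'gap': 48.1, 'f': [-0.3, 0.7, -0.5], 'q': [-0.22, 0.5, 0.67, 2.07, -0.47, 0.72, 0.79]}
168 [(208, np.int64(461), np.int64(-156), np.int64(188), ''), (212, np.int64(445), np.int64(-150), np.int64(171), '')]
171 [(192, np.int64(489), np.int64(-200), np.int64(195), ''), (196, np.int64(477), np.int64(-193), np.int64(182), ''), (200, np.int64(482), np.int64(-175), np.int64(193), ''), (208, np.int64(437), np.int64(-172), np.int64(137), '')]
174 [(192, np.int64(496), np.int64(-199), np.int64(188), ''), (196, np.int64(492), np.int64(-187), np.int64(187), ''), (200, np.int64(493), np.int64(-172), np.int64(193), ''), (204, np.int64(491), np.int64(-159), np.int64(194), ''), (208, np.int64(469), np.int64(-157), np.int64(167), '')]
177 [(188, np.int64(514), np.int64(-205), np.int64(194), ''), (192, np.int64(497), np.int64(-201), np.int64(173), ''), (204, np.int64(501), np.int64(-156), np.int64(192), ''), (208, np.int64(479), np.int64(-154), np.int64(164), '')]
180 [(188, np.int6
[... 2213 characters left out ...]
.int64(152), ''), (188, np.int64(558), np.int64(-196), np.int64(156), ''), (192, np.int64(558), np.int64(-181), np.int64(162), ''), (196, np.int64(556), np.int64(-168), np.int64(162), ''), (200, np.int64(560), np.int64(-151), np.int64(175), ''), (204, np.int64(552), np.int64(-142), np.int64(166), ''), (208, np.int64(490), np.int64(-165), np.int64(69), ''), (212, np.int64(478), np.int64(-156), np.int64(56), '')]
198 [(196, np.int64(495), np.int64(-212), np.int64(42), ''), (200, np.int64(498), np.int64(-194), np.int64(52), ''), (204, np.int64(557), np.int64(-142), np.int64(156), ''), (208, np.int64(496), np.int64(-164), np.int64(60), ''), (212, np.int64(483), np.int64(-156), np.int64(45), '')]
```

Call:
apply_moves(
  motion=[
    [70,0,0,0,0],
    [70,0,0,0,0],
    [70,5,0,0,0],
    [70,5,0,0,0],
    [70,5,0,0,0],
    [48,0,0,0,0],
    [48,0,0,0,0],
    [48,0,0,0,0],
    [48,0,0,0,0],
    [48,0,0,0,0],
  ],
)

```text
time_s: 11.13
eef_pos: [0.47, -0.1844, 0.0213]
ee_rot: [0.49, 0.51, -0.49, 0.51]
ft_force: [0.1, -0.6, -1.0]
finger_gap: 0.0557
```

Run:
```python
from h import *
from rig import viewer,bot
print(togo(bot.state(),(.470,-.184,.054),2.3))
for n in("scene","top"):
    f=viewer.grab_frame(n);np.savez(n+"_l.npz",**f);P=cloud(f);H=hsv(f);m=(H[...,0]>40)&(H[...,0]<80)&(H[...,1]>100)&(P[...,0]>.38)&(P[...,0]<.56)&(P[...,1]>-.3)&(P[...,1]<-.08)&(P[...,2]<.1)
    Q=P[m];print(n,len(Q),np.percentile(Q,[2,50,98],axis=0).round(4).tolist())
f=np.load("scene_l.npz");cv2.imwrite("pics/l3.png",cv2.resize(f["img"][150:220,170:240],None,fx=8,fy=8,interpolation=cv2.INTER_CUBIC))
```

```text
{'t': 11.13, 'pos': [0.47, -0.1844, 0.0213], 'cur': np.float64(2.3), 'd': [-32.7, 0.0, -0.4], 'turn': np.float64(0.001), 'gap': 55.7, 'f': [0.1, -0.6, -1.0], 'q': [-0.2, 0.52, 0.65, 2.08, -0.49, 0.69, 0.81]}
scene 40 [[0.4428, -0.2084, 0.0077], [0.4956, -0.1827, 0.0233], [0.4995, -0.1636, 0.0721]]
top 10 [[0.479, -0.1594, 0.0175], [0.4903, -0.1571, 0.0427], [0.4939, -0.1562, 0.0726]]
```

View pics/l3.png

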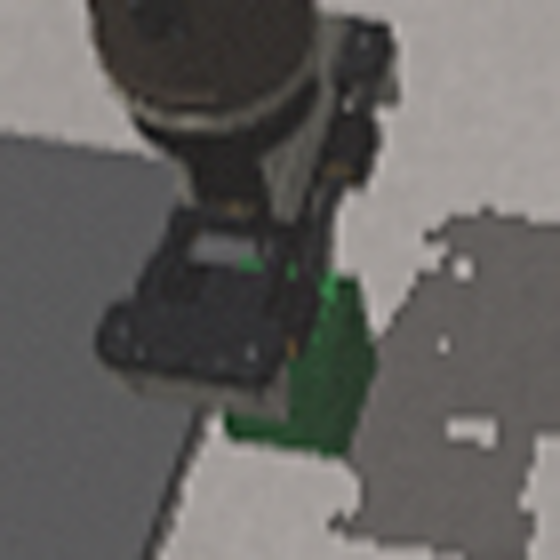

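The pads now grip (55.7 mm), but only at this depth. That suggests the real fingertips sit higher than the reported TCP, which I'll check against the start-pose depth image, where the fingers were in view.

Run:
```python
from h import *
f=np.load("scene0.npz");P=cloud(f)
tcp=np.array([.2292,.5808,.1874]);y=np.array([.3671,.9302,0]);z=np.array([.9302,-.3671,0])
D=(P-tcp)*1000
a=D@y;b=D@z;h=D[...,2]
m=(abs(a)<110)&(abs(b)<45)&(h>-60)&(h<200)
for lo in range(-60,150,10):
    k=m&(h>=lo)&(h<lo+10)
    if k.sum(): print(lo,k.sum(),"jaw",np.percentile(a[k],[0,10,50,90,100]).round(),"z",np.percentile(b[k],[0,50,100]).round())
print("px tcp",proj(f,tcp),[proj(f,tcp+s*.046*y) for s in(1,-1)])
cv2.imwrite("pics/l4.png",cv2.resize(f["img"][95:205,410:520],None,fx=6,fy=6,interpolation=cv2.INTER_CUBIC))
```

```text
-60 15 jaw [ 83.  89.  99. 107. 108.] z [-45. -39. -32.]
-50 18 jaw [ 88.  90. 101. 108. 110.] z [-45. -38. -33.]
-40 11 jaw [ 93.  94. 103. 109. 110.] z [-44. -40. -36.]
-30 7 jaw [ 96.  98. 104. 107. 108.] z [-45. -43. -36.]
-20 6 jaw [101. 102. 107. 109. 109.] z [-44. -43. -39.]
-10 1 jaw [107. 107. 107. 107. 107.] z [-43. -43. -43.]
30 1 jaw [49. 49. 49. 49. 49.] z [7. 7. 7.]
40 13 jaw [-54. -51.  47.  55.  57.] z [-2.  9. 12.]
50 31 jaw [-61. -58. -45.  61.  64.] z [-2.  9. 15.]
60 26 jaw [-60. -56.  47.  60.  65.] z [-2.  9. 15.]
70 29 jaw [-62. -58. -45.  59.  64.] z [-5.  9. 14.]
80 27 jaw [-63. -59. -45.  61.  65.] z [-6. 10. 13.]
100 8 jaw [-84. -71.   9.  83.  86.] z [ 2. 32. 34.]
110 114 jaw [-85. -75.  21.  72.  88.] z [-28.  33.  39.]
120 194 jaw [-83. -65.  26.  72.  90.] z [-27.  29.  40.]
130 145 jaw [-91. -75.  33.  78.  94.] z [-23.  23.  38.]
140 593 jaw [-93. -82.  20.  86.  96.] z [-38.  10.  39.]
px tcp [438.3754145  155.75153941] [array([451.4058437 , 161.87051943]), array([425.61750924, 149.76053434])]
```

View pics/l4.png

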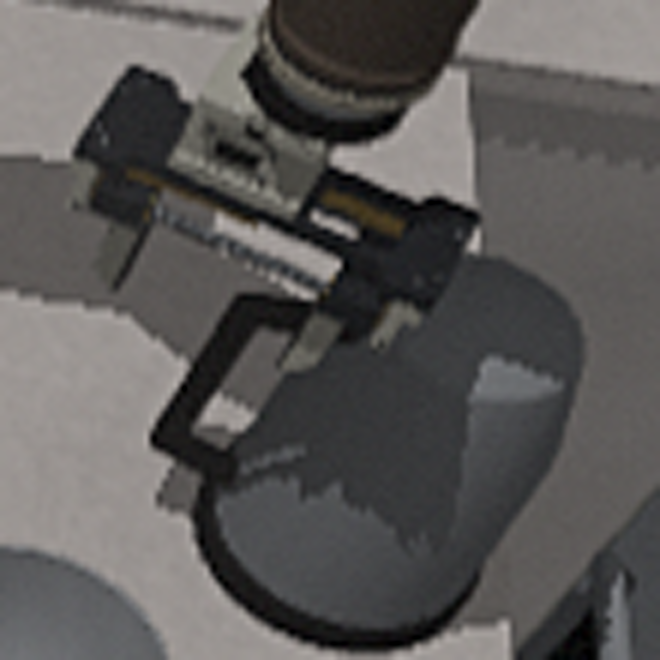

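The reported TCP lies about 39 mm beyond the real fingertips. The lowest finger points sit at TCP+40 mm, the body starts at +105 mm instead of +66, and both grip results fit this. I'll correct for it from here. The fingers currently overlap the cup's top by about 10 mm, which is right for pivoting, so I'll compute the roll arc over the board's corner.

Run:
```python
import numpy as np
for c0,h,st in((28,55,5),):
    r=np.hypot(c0,h);a=np.arctan2(h,-c0)-np.radians(np.arange(0,91,st))
    p=np.c_[r*np.cos(a)+c0,r*np.sin(a)-h];print(np.diff(p,axis=0).round(1).tolist(),p[-1])
```

```text
[[4.9, 2.2], [5.1, 1.8], [5.2, 1.3], [5.3, 0.9], [5.4, 0.4], [5.4, -0.0], [5.4, -0.5], [5.3, -1.0], [5.2, -1.4], [5.0, -1.9], [4.9, -2.3], [4.6, -2.7], [4.4, -3.1], [4.1, -3.5], [3.8, -3.8], [3.4, -4.2], [3.0, -4.4], [2.6, -4.7]] [ 83. -27.]
```

Call:
apply_moves(
  motion=[
    [48,0,0,6,0],
    [48,0,0,6,0],
    [48,-1.5,0,5,0],
    [48,-2,0,5,0],
    [48,-1.5,0,5,0],
    [48,-1,0,5.2,0],
    [48,-0.6,0,5.4,0],
    [48,-0.2,0,5.4,0],
    [48,0.2,0,5.4,0],
    [48,0.7,0,5.4,0],
  ],
)

```text
time_s: 12.07
eef_pos: [0.4723, -0.2388, 0.0272]
ee_rot: [0.49, 0.51, -0.49, 0.51]
ft_force: [-0.3, 0.0, 0.8]
finger_gap: 0.0558
```

Run:
```python
from h import *
from rig import bot
print(togo(bot.state(),(.470,-.184,.021),2.3))
look("l5",(150,130,240,230),(330,170,420,270))
```

```text
{'t': 12.07, 'pos': [0.4723, -0.2388, 0.0272], 'cur': np.float64(2.3), 'd': [6.2, -0.1, -54.9], 'turn': np.float64(0.001), 'gap': 55.8, 'f': [-0.3, 0.0, 0.8], 'q': [-0.09, 0.55, 0.65, 2.02, -0.49, 0.73, 0.89]}
```

View pics/l5.png

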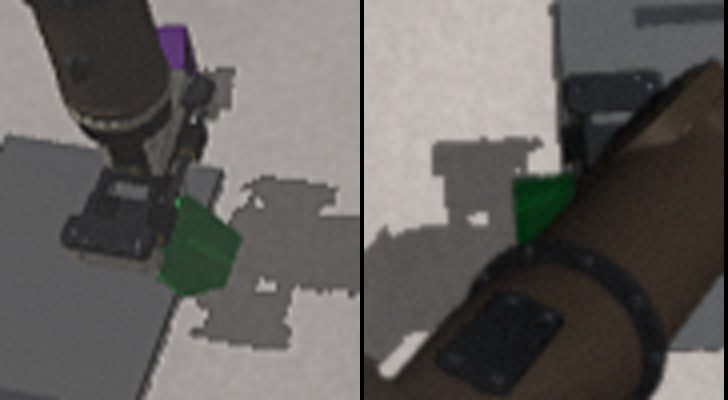

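The l5 picture shows the cup tilting about 45° over the board's edge (scene 200,192), so the roll works. I'll finish the first roll.

Call:
apply_moves(
  motion=[
    [48,1.4,0,5.2,0],
    [48,1.9,0,5,0],
    [48,2.3,0,4.9,0],
    [48,2.7,0,4.6,0],
    [48,3.1,0,4.4,0],
    [48,3.5,0,4.1,0],
    [48,3.8,0,3.8,0],
    [48,4.2,0,3.4,0],
    [48,4.6,0,3,0],
    [48,4.7,0,2.6,0],
  ],
)

```text
time_s: 13.0
eef_pos: [0.4739, -0.2799, -0.0054]
ee_rot: [0.49, 0.51, -0.49, 0.51]
ft_force: [0.1, -1.5, 3.2]
finger_gap: 0.0562
```

```bash
cat >> h.py <<'E'
def green(roi,n="scene",new=True,rng=(40,80)):
    from rig import viewer
    f=viewer.grab_frame(n) if new else np.load(n+"_l.npz");np.savez(n+"_l.npz",**f)
    P=cloud(f);H=hsv(f);x0,x1,y0,y1=roi
    m=(H[...,0]>rng[0])&(H[...,0]<rng[1])&(H[...,1]>100)&(P[...,0]>x0)&(P[...,0]<x1)&(P[...,1]>y0)&(P[...,1]<y1)&(P[...,2]<.2)&(P[...,2]>-.02)
    Q=P[m];print(n,len(Q))
    if len(Q)<6: return Q
    print(np.percentile(Q,[2,25,50,75,98],axis=0).round(4).tolist())
    T=Q[Q[:,2]>np.percentile(Q[:,2],95)-.008];print("  top",len(T),T[:,2].mean().round(4),cv2.minAreaRect((T[:,:2]*1000).astype(np.float32)))
    return Q
E
python3 - <<'E'
from h import *
from rig import bot
print(togo(bot.state(),(.470,-.184,.021),2.3))
for n in("scene","top"): green((.38,.58,-.4,-.08),n)
E
```

```text
{'t': 13.0, 'pos': [0.4739, -0.2799, -0.0054], 'cur': np.float64(2.3), 'd': [-26.5, -0.0, -96.0], 'turn': np.float64(0.0), 'gap': 56.2, 'f': [0.1, -1.5, 3.2], 'q': [0.02, 0.62, 0.59, 1.99, -0.53, 0.69, 0.99]}
scene 67
[[0.4453, -0.2752, 0.0134], [0.4613, -0.2547, 0.0624], [0.4819, -0.2435, 0.0647], [0.4896, -0.2149, 0.0669], [0.5011, -0.2088, 0.07]]
  top 52 0.0659 ((470.96600341796875, -243.56602478027344), (57.110233306884766, 67.88866424560547), 4.275006294250488)
top 158
[[0.4675, -0.2528, 0.0092], [0.478, -0.2381, 0.0619], [0.4866, -0.2245, 0.0653], [0.4933, -0.2148, 0.0686], [0.5, -0.2092, 0.078]]
  top 93 0.0698 ((483.6583557128906, -231.86488342285156), (35.086238861083984, 45.326210021972656), 4.618056774139404)
```

The first roll is done. The cup lies on the board with its top at 0.066 m, spanning y from -0.28 to -0.21 with the mouth toward +y. Next I'll re-grip it at mid-length, carry it back onto the counter with its base facing the board's edge, and set it down.

Call:
apply_moves(
  motion=[
    [72,0,0,0,0],
    [72,0,0,0,0],
    [72,0,0,-12,0],
    [72,6,0,-12,0],
    [72,6,0,-11,0],
    [48,0,0,0,0],
    [48,0,0,0,0],
    [48,0,0,0,0],
    [48,0,0,0,0],
    [48,0,0,0,0],
  ],
  force=15,
)

```text
time_s: 13.93
eef_pos: [0.4724, -0.2447, -0.0169]
ee_rot: [0.49, 0.51, -0.49, 0.51]
ft_force: [-0.2, -0.6, -0.7]
finger_gap: 0.0564
```

Call:
apply_moves(
  motion=[
    [48,-10,0,0,0],
    [48,-15,0,0,0],
    [48,0,0,-16,0],
    [48,0,0,-17,0],
    [48,0,0,-17,0],
    [48,0,0,-16,0],
    [48,10,0,0,0],
    [48,15,0,0,0],
    [48,9,0,0,0],
    [48,0,0,0,0],
  ],
)

```text
time_s: 14.77
eef_pos: [0.4692, -0.1787, -0.027]
ee_rot: [0.49, 0.51, -0.49, 0.51]
ft_force: [-0.7, -0.7, -1.0]
finger_gap: 0.0557
```

Run:
```python
from h import *
from rig import bot
print(togo(bot.state(),(.470,-.184,.021),2.3))
for n in("scene","top"): green((.38,.58,-.4,-.05),n)
```

```text
{'t': 14.77, 'pos': [0.4692, -0.1787, -0.027], 'cur': np.float64(2.3), 'd': [-48.0, 0.5, 5.3], 'turn': np.float64(0.0), 'gap': 55.7, 'f': [-0.7, -0.7, -1.0], 'q': [-0.15, 0.6, 0.57, 2.11, -0.58, 0.59, 0.87]}
scene 34
[[0.4445, -0.2118, 0.0128], [0.4614, -0.202, 0.0548], [0.4677, -0.1913, 0.0561], [0.4826, -0.1528, 0.0586], [0.4952, -0.1432, 0.1129]]
  top 3 0.1103 ((491.1750183105469, -176.68829345703125), (10.26120662689209, 1.8295049667358398), 70.62106323242188)
top 6
[[0.4856, -0.146, 0.0101], [0.4897, -0.1453, 0.0135], [0.4928, -0.1449, 0.0229], [0.4938, -0.1445, 0.0338], [0.4951, -0.1426, 0.0527]]
  top 1 0.0547 ((495.2617492675781, -146.0712890625), (0.0, 0.0), 0.0)
```

The cup is on the counter with its base about 10 mm from the board's edge. I'll re-grip it with the fingertips near the mouth's top and compute the second arc.

Call:
apply_moves(
  motion=[
    [72,0,0,0,0],
    [72,0,0,0,0],
    [72,-16,0,0,0],
    [72,-17,0,-12,0],
    [72,0,0,-13,0],
    [48,0,0,0,0],
    [48,0,0,0,0],
    [48,0,0,0,0],
    [48,0,0,0,0],
    [48,0,0,0,0],
  ],
  force=5,
)

```text
time_s: 15.7
eef_pos: [0.4686, -0.1538, 0.0069]
ee_rot: [0.49, 0.51, -0.49, 0.51]
ft_force: [-0.9, 1.2, 4.4]
finger_gap: 0.0559
```

Run:
```python
from h import *
from rig import bot
print(togo(bot.state(),(.470,-.184,.021),2.3))
c0,h=61,40
r=np.hypot(c0,h);a=np.arctan2(h,-c0)-np.radians(np.arange(0,91,5))
p=np.c_[r*np.cos(a)+c0,r*np.sin(a)-h];print(np.diff(p,axis=0).round(1).tolist(),p[-1])
for n in("scene","top"): green((.38,.58,-.4,-.05),n)
```

```text
{'t': 15.7, 'pos': [0.4686, -0.1538, 0.0069], 'cur': np.float64(2.3), 'd': [-14.1, 0.2, 30.3], 'turn': np.float64(0.0), 'gap': 55.9, 'f': [-0.9, 1.2, 4.4], 'q': [-0.25, 0.53, 0.63, 2.12, -0.52, 0.65, 0.78]}
[[3.7, 5.2], [4.2, 4.8], [4.6, 4.4], [4.9, 4.0], [5.3, 3.6], [5.6, 3.1], [5.8, 2.6], [6.0, 2.1], [6.2, 1.6], [6.3, 1.0], [6.3, 0.5], [6.4, -0.1], [6.3, -0.6], [6.3, -1.2], [6.1, -1.7], [6.0, -2.3], [5.7, -2.8], [5.5, -3.3]] [101.  21.]
scene 23
[[0.442, -0.2042, 0.0012], [0.4447, -0.1889, 0.0074], [0.4591, -0.1786, 0.0118], [0.4968, -0.1579, 0.0533], [0.498, -0.1468, 0.0588]]
  top 10 0.0551 ((444.0048522949219, -183.93212890625), (28.468320846557617, 5.185648441314697), 84.19872283935547)
top 0
```

Call:
apply_moves(
  motion=[
    [48,0,0,6,0],
    [48,0,0,5,0],
    [48,-4.5,0,4,0],
    [48,-4.5,0,4.4,0],
    [48,-4.3,0,4.6,0],
    [48,-4,0,5,0],
    [48,-3.6,0,5.3,0],
    [48,-3.1,0,5.6,0],
    [48,-2.6,0,5.8,0],
    [48,-2.1,0,6,0],
  ],
)

```text
time_s: 16.63
eef_pos: [0.4709, -0.2053, 0.0361]
ee_rot: [0.49, 0.51, -0.489, 0.51]
ft_force: [-0.0, 1.8, 1.8]
finger_gap: 0.056
```

Run:
```python
from h import *
from rig import bot
print(togo(bot.state(),(.470,-.184,.021),2.3))
look("l6",(150,130,240,230),(330,170,420,270))
green((.38,.58,-.4,-.05),"scene",False);green((.38,.58,-.4,-.05),"top",False)
```

```text
{'t': 16.63, 'pos': [0.4709, -0.2053, 0.0361], 'cur': np.float64(2.4), 'd': [15.1, -0.0, -21.3], 'turn': np.float64(0.001), 'gap': 56.0, 'f': [-0.0, 1.8, 1.8], 'q': [-0.18, 0.51, 0.67, 2.05, -0.47, 0.73, 0.83]}
scene 37
[[0.4427, -0.2332, 0.0123], [0.4488, -0.2186, 0.0284], [0.4944, -0.1964, 0.0408], [0.4982, -0.173, 0.046], [0.5012, -0.1691, 0.0742]]
  top 3 0.0738 ((446.9986267089844, -185.69476318359375), (14.520486831665039, 0.9490199089050293), 79.32506561279297)
top 49
[[0.4629, -0.1884, 0.0329], [0.4758, -0.1814, 0.0388], [0.4833, -0.1763, 0.0443], [0.4898, -0.1723, 0.0489], [0.4952, -0.1687, 0.0534]]
  top 26 0.0487 ((480.7991943359375, -173.780517578125), (16.400718688964844, 37.02979278564453), 67.95744323730469)
```

View pics/l6.png

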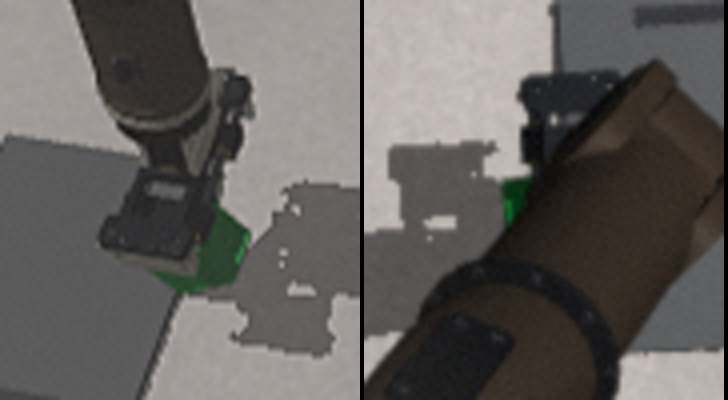

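The l6 picture shows the cup tilted about 40–45°, with the bright mouth rim rising (crop 243,245). I'll finish the second roll.

Call:
apply_moves(
  motion=[
    [48,-1.6,0,6.2,0],
    [48,-1,0,6.3,0],
    [48,-0.5,0,6.3,0],
    [48,0.1,0,6.4,0],
    [48,0.6,0,6.3,0],
    [48,1.2,0,6.3,0],
    [48,1.7,0,6.1,0],
    [48,2.3,0,6,0],
    [48,2.8,0,5.7,0],
    [48,3.3,0,5.5,0],
  ],
)

```text
time_s: 17.57
eef_pos: [0.4733, -0.2671, 0.0266]
ee_rot: [0.49, 0.51, -0.49, 0.51]
ft_force: [-1.5, -1.9, 4.0]
finger_gap: 0.056
```

Run:
```python
from h import *
from rig import bot
print(togo(bot.state(),(.470,-.184,.021),2.3))
green((.38,.58,-.4,-.05),"scene");green((.38,.58,-.4,-.05),"top")
```

```text
{'t': 17.57, 'pos': [0.4733, -0.2671, 0.0266], 'cur': np.float64(2.3), 'd': [5.5, 0.0, -83.2], 'turn': np.float64(0.0), 'gap': 56.0, 'f': [-1.5, -1.9, 4.0], 'q': [-0.04, 0.57, 0.65, 1.98, -0.49, 0.75, 0.94]}
scene 35
[[0.444, -0.2675, 0.021], [0.448, -0.2587, 0.0283], [0.4946, -0.2487, 0.0722], [0.4995, -0.2345, 0.0801], [0.5018, -0.2132, 0.0831]]
  top 17 0.0803 ((471.5455017089844, -234.6774444580078), (60.39684295654297, 36.87639617919922), 12.477444648742676)
top 60
[[0.4574, -0.2466, 0.0222], [0.4711, -0.2246, 0.0479], [0.4865, -0.2172, 0.0645], [0.4972, -0.2159, 0.0786], [0.4989, -0.2146, 0.084]]
  top 23 0.0797 ((484.25732421875, -221.38055419921875), (24.155977249145508, 48.28009796142578), 57.937320709228516)
```

The second roll is done: the top is at 0.080 m (10 mm board + 70 mm cup), so the cup now stands mouth-up. I'll re-grip it centrally near the mouth and lift.

Call:
apply_moves(
  motion=[
    [74,0,0,0,0],
    [74,0,0,0,0],
    [74,0,0,-12,0],
    [74,5,0,-12,0],
    [74,5,0,0,0],
    [48,0,0,0,0],
    [48,0,0,0,0],
    [48,0,0,0,0],
    [48,0,0,0,0],
    [48,0,0,0,0],
  ],
  force=15,
)

```text
time_s: 18.5
eef_pos: [0.4723, -0.2423, 0.0168]
ee_rot: [0.49, 0.51, -0.49, 0.51]
ft_force: [-0.7, 0.4, -0.2]
finger_gap: 0.0559
```

Call:
apply_moves(
  motion=[
    [48,-20,0,0,0],
    [48,-30,0,0,0],
    [48,-30,0,0,0],
    [48,0,0,-20,0.12],
    [48,0,0,-20,0.12],
    [48,0,0,-20,0.12],
    [48,0,0,0,0.12],
    [48,0,0,0,0.12],
    [48,0,0,0,0],
    [48,0,0,0,0],
  ],
)

```text
time_s: 19.33
eef_pos: [0.4769, -0.1826, 0.0967]
ee_rot: [-0.618, -0.344, 0.618, -0.344]
ft_force: [-0.4, 0.5, -0.4]
finger_gap: 0.0559
```

Run:
```python
from h import *
from rig import bot
s=bot.state();print(togo(s,(.4043,.1007,.1),-81.8));x,y=s["eef_pos"][:2]
for n in("scene","top"): green((x-.1,x+.1,y-.1,y+.1),n)
```

```text
{'t': 19.33, 'pos': [0.4769, -0.1826, 0.0967], 'cur': np.float64(-31.8), 'd': [-3.5, -211.1, -202.4], 'turn': np.float64(0.872), 'gap': 55.9, 'f': [-0.4, 0.5, -0.4], 'q': [-0.4, 0.47, 0.92, 2.01, -0.48, 0.89, 0.23]}
scene 25
[[0.4413, -0.2012, 0.097], [0.4484, -0.188, 0.1072], [0.4564, -0.1806, 0.1317], [0.4987, -0.1756, 0.1566], [0.5102, -0.1561, 0.1627]]
  top 9 0.1589 ((473.95062255859375, -173.87063598632812), (66.24130249023438, 23.634119033813477), 5.476302623748779)
top 0
```

Call:
apply_moves(
  motion=[
    [48,0,-23,-22,0],
    [48,0,-24,-23,0],
    [48,0,-24,-23,0],
    [48,0,-24,-23,0],
    [48,0,-24,-23,0],
    [48,0,-23,-22,0],
    [48,0,-23,-22,0],
    [48,0,-23,-22,0],
    [48,0,-23,-22,0],
    [48,0,0,0,0.1],
  ],
)

```text
time_s: 20.27
eef_pos: [0.4037, 0.106, 0.0964]
ee_rot: [-0.633, -0.316, 0.633, -0.314]
ft_force: [-0.4, -0.2, -1.9]
finger_gap: 0.0558
```

Call:
apply_moves(
  motion=[
    [48,0,0,0,0.11],
    [48,0,0,0,0.11],
    [48,0,0,0,0.11],
    [48,0,0,0,0.11],
    [48,0,0,0,0.11],
    [48,0,0,0,0.11],
    [48,0,0,0,0.11],
    [48,0,0,0,0],
    [48,0,0,0,0],
    [48,0,0,0,0],
  ],
)

```text
time_s: 21.1
eef_pos: [0.4053, 0.1005, 0.0968]
ee_rot: [-0.705, -0.052, 0.705, -0.052]
ft_force: [0.5, 0.2, -0.7]
finger_gap: 0.0558
```

Run:
```python
from h import *
from rig import bot
s=bot.state();print(togo(s,(.4043,.1007,.022),-81.8));x,y=s["eef_pos"][:2]
for n in("scene","top"): green((x-.1,x+.1,y-.1,y+.1),n)
```

```text
{'t': 21.1, 'pos': [0.4053, 0.1005, 0.0968], 'cur': np.float64(-81.6), 'd': [74.8, -0.3, 1.0], 'turn': np.float64(0.003), 'gap': 55.8, 'f': [0.5, 0.2, -0.7], 'q': [-1.31, 0.44, 1.27, 2.23, -0.56, 0.86, -1.1]}
scene 18
[[0.3707, 0.0776, 0.1309], [0.3758, 0.0995, 0.1573], [0.4049, 0.1105, 0.1588], [0.4231, 0.1186, 0.1606], [0.4313, 0.1309, 0.1633]]
  top 14 0.1599 ((402.3140563964844, 100.51089477539062), (52.60456848144531, 53.05599594116211), 12.043612480163574)
top 0
```

Call:
apply_moves(
  motion=[
    [48,25,0,0,0],
    [48,25,0,0,0],
    [48,20,0,0,0],
    [48,5,0,-8,0],
    [48,0,0,-12,0],
    [48,0,0,-12,0],
    [48,0,0,-12,0],
    [48,0,0,-8,0],
    [48,0,0,0,0],
    [48,0,0,0,0],
  ],
)

```text
time_s: 22.03
eef_pos: [0.4571, 0.108, 0.022]
ee_rot: [0.705, 0.05, -0.705, 0.05]
ft_force: [-1.4, 0.4, -0.5]
finger_gap: 0.0559
```

Run:
```python
from h import *
from rig import bot
s=bot.state();print(togo(s,(.4637,.1093,.0133),-81.8));x,y=s["eef_pos"][:2]
for n in("scene","top"): green((x-.1,x+.1,y-.1,y+.1),n)
```

```text
{'t': 22.03, 'pos': [0.4571, 0.108, 0.022], 'cur': np.float64(-81.9), 'd': [8.7, -0.4, -6.7], 'turn': np.float64(-0.001), 'gap': 55.9, 'f': [-1.4, 0.4, -0.5], 'q': [-1.05, 0.61, 1.01, 2.18, -0.77, 0.77, -0.95]}
scene 0
top 0
```

Call:
apply_moves(
  motion=[
    [48,0,0,-4,0],
    [48,0,0,-4,0],
    [48,3,0,0,0],
    [48,3,0,0,0],
    [48,2.5,0,0,0],
    [48,0,0,0,0],
    [48,0,0,0,0],
    [48,0,0,0,0],
    [48,0,0,0,0],
    [48,0,0,0,0],
  ],
)

```text
time_s: 22.97
eef_pos: [0.4646, 0.1092, 0.0132]
ee_rot: [-0.705, -0.05, 0.705, -0.05]
ft_force: [-1.0, -0.6, 0.1]
finger_gap: 0.0558
```

Call:
apply_moves(
  motion=[
    [48,1,0,0,0],
    [48,0,0,0,0],
    [66,0,0,0,0],
    [74,0,0,0,0],
    [74,0,0,0,0],
    [74,-10,0,0,0],
    [74,-20,0,0,0],
    [74,-20,0,0,0],
    [74,-10,0,20,0],
    [74,0,0,20,0],
  ],
)

```text
time_s: 23.8
eef_pos: [0.4269, 0.1033, 0.0744]
ee_rot: [0.707, 0.05, -0.704, 0.05]
ft_force: [-0.7, -0.1, -0.5]
finger_gap: 0.0737
```

Call:
apply_moves(
  motion=[
    [74,0,0,30,0],
    [74,-20,0,30,0],
    [74,-30,0,0,0],
    [74,-30,0,0,0],
    [74,-30,0,0,0],
    [74,-30,0,0,0],
    [74,-30,0,0,0],
    [74,0,0,0,-0.12],
    [74,0,0,0,-0.12],
    [74,0,0,0,-0.12],
  ],
)

```text
time_s: 24.63
eef_pos: [0.3626, 0.0985, 0.2163]
ee_rot: [-0.681, -0.183, 0.687, -0.177]
ft_force: [-0.2, 0.6, 0.6]
finger_gap: 0.0742
```

Run:
```python
from h import *
from rig import bot
s=bot.state();print(togo(s,(.5589,.22,.25),8.2))
for n in("scene","top"): green((.37,.56,.02,.2),n)
f=np.load("top_l.npz");ex=np.array([np.cos(np.radians(8.2)),np.sin(np.radians(8.2))]);ey=np.array([-ex[1],ex[0]]);o=np.array([.5726,.125])
P=cloud(f);H=hsv(f);m=(H[...,0]>40)&(H[...,0]<80)&(H[...,1]>80);m[:,:250]=0;m[:,320:]=0;m[:180]=0;m[260:]=0
vv,uu=np.nonzero(m);print("px",uu.min(),uu.max(),vv.min(),vv.max())
Q=P[m];Q=Q[Q[:,2]>.066];d=Q[:,:2]-o;print("rim disp x",np.percentile(d@ex,[0,3,97,100]).round(4),"y",np.percentile(d@ey,[0,3,97,100]).round(4),len(Q))
cv2.imwrite("pics/l7.png",cv2.resize(f["img"][150:260,210:330],None,fx=6,fy=5,interpolation=cv2.INTER_CUBIC))
```

```text
{'t': 24.63, 'pos': [0.3626, 0.0985, 0.2163], 'cur': np.float64(-60.6), 'd': [-35.0, -9.8, -230.4], 'turn': np.float64(-1.201), 'gap': 74.2, 'f': [-0.2, 0.6, 0.6], 'q': [-1.73, -0.26, 1.17, 2.13, 0.25, 1.13, -1.73]}
scene 0
top 26
[[0.4438, 0.0844, 0.0656], [0.4654, 0.0916, 0.0728], [0.4807, 0.1244, 0.0752], [0.4843, 0.1349, 0.0784], [0.4874, 0.139, 0.0835]]
  top 14 0.0788 ((467.49688720703125, 110.45561218261719), (41.506099700927734, 53.466217041015625), 10.974786758422852)
px 270 287 218 233
rim disp x [-0.1596 -0.1275 -0.0866 -0.0864] y [-0.0261 -0.0255  0.0283  0.0287] 40
```

View pics/l7.png

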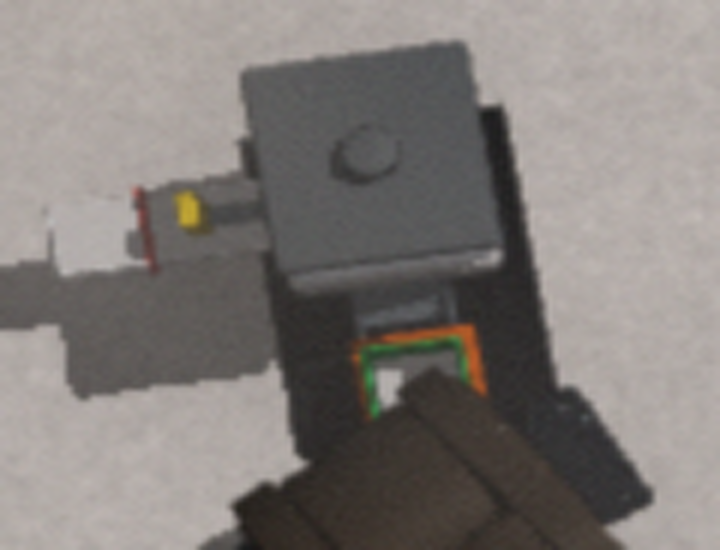

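The l7 picture shows the tumbler mouth-up on the orange pad (crop 420,380), with the stripe at about (145,230) and the tab at (190,212). I'll move over to the tab's left side and re-measure the cup once the arm is out of the way.

Call:
apply_moves(
  motion=[
    [74,0,-8,-31,0],
    [74,0,-8,-31,0],
    [74,0,-8,-31,0],
    [74,0,-8,-32,0],
    [74,0,-8,-32,0],
    [74,0,-8,-32,0],
    [74,0,-8,-32,0],
    [74,0,-9,-32,0],
    [50,0,0,0,-0.12],
    [50,0,0,0,-0.12],
  ],
)

```text
time_s: 25.57
eef_pos: [0.5194, 0.2547, 0.2121]
ee_rot: [-0.648, -0.261, 0.668, -0.255]
ft_force: [-0.1, -1.0, 0.0]
finger_gap: 0.0647
```

Call:
apply_moves(
  motion=[
    [50,0,0,0,-0.12],
    [50,0,0,0,-0.12],
    [50,0,0,0,-0.12],
    [50,0,0,0,-0.12],
    [50,0,0,0,-0.12],
    [50,0,0,0,-0.12],
    [50,0,0,0,-0.12],
    [50,0,0,0,-0.12],
    [50,0,0,0,0],
    [50,0,0,0,0],
  ],
)

```text
time_s: 26.4
eef_pos: [0.5184, 0.2538, 0.2136]
ee_rot: [0.46, 0.539, -0.473, 0.523]
ft_force: [-0.6, 0.2, -0.0]
finger_gap: 0.0503
```

```bash
cat >> h.py <<'E'
ex=np.array([np.cos(np.radians(8.2)),np.sin(np.radians(8.2))]);ey=np.array([-ex[1],ex[0]]);o=np.array([.5726,.125])
W=lambda x,y,z:(*(o+x*ex+y*ey),z)
def cupchk():
    for n in("scene","top"):
        f=np.load(n+"_l.npz");P=cloud(f);H=hsv(f);m=(H[...,0]>40)&(H[...,0]<80)&(H[...,1]>80)
        d=P[...,:2]-o;X=d@ex;Y=d@ey;m&=(X>-.18)&(X<-.06)&(abs(Y)<.06)&(P[...,2]>.068)&(P[...,2]<.09)
        print(n,"cup rim x",np.percentile(X[m],[1,50,99]).round(4),"y",np.percentile(Y[m],[1,50,99]).round(4),m.sum())
E
python3 - <<'E'
from h import *
from rig import bot,viewer
s=bot.state();print(togo(s,W(0,.156,.128),8.2))
for n in("scene","top"): f=viewer.grab_frame(n);np.savez(n+"_l.npz",**f)
cupchk()
f=np.load("top_l.npz");H=hsv(f);vv,uu=np.nonzero((H[...,0]<14)&(H[...,1]>150)&(H[...,2]>120)&(np.indices(H.shape[:2])[0]>205)&(np.indices(H.shape[:2])[0]<245)&(np.indices(H.shape[:2])[1]>255)&(np.indices(H.shape[:2])[1]<305))
d=np.array([ray(f,u,v,.0065)[:2] for u,v in zip(uu,vv)])-o;print("orange x",np.percentile(d@ex,[0,2,98,100]).round(4),"y",np.percentile(d@ey,[0,2,98,100]).round(4))
m=(H[...,0]>40)&(H[...,0]<80)&(H[...,1]>80);m[:,:250]=0;m[:,320:]=0;m[:180]=0;m[260:]=0
vv,uu=np.nonzero(m);d=np.array([ray(f,u,v,.0765)[:2] for u,v in zip(uu,vv)])-o;print("green@rim h x",np.percentile(d@ex,[0,2,98,100]).round(4),"y",np.percentile(d@ey,[0,2,98,100]).round(4))
E
```

```text
{'t': 26.4, 'pos': [0.5184, 0.2538, 0.2136], 'cur': np.float64(7.4), 'd': [84.7, 37.4, -20.9], 'turn': np.float64(-0.014), 'gap': 50.3, 'f': [-0.6, 0.2, -0.0], 'q': [-1.05, 0.41, 0.74, 1.67, -0.3, 1.2, -0.11]}Traceback (most recent call last):
  File "<stdin>", line 5, in <module>
  File "h.py", line 42, in cupchk
    print(n,"cup rim x",np.percentile(X[m],[1,50,99]).round(4),"y",np.percentile(Y[m],[1,50,99]).round(4),m.sum())
                        ~~~~~~~~~~~~~^^^^^^^^^^^^^^^^
    return _quantile_unchecked(
        a, q, axis, out, overwrite_input, method, keepdims, weights)
    return _ureduce(a,
                    func=_quantile_ureduce_func,
    ...<5 lines>...
                    overwrite_input=overwrite_input,
                    method=method)
    r = func(a, **kwargs)
    result = _quantile(arr,
                       quantiles=q,
    ...<2 lines>...
                       out=out,
                       weights=wgt)
    slices_having_nans = np.isnan(arr[-1, ...])
                                  ~~~^^^^^^^^^
IndexError: index -1 is out of bounds for axis 0 with size 0
```

```bash
sed -i 's/^        print(n,"cup rim/        if m.sum()>5: print(n,"cup rim/' h.py
python3 - <<'E'
from h import *
from rig import bot
s=bot.state();print("axes",axes(s).round(3).tolist())
cupchk()
f=np.load("top_l.npz");H=hsv(f);I,J=np.indices(H.shape[:2])
def st(m,z,nm):
    vv,uu=np.nonzero(m)
    if len(vv)==0: print(nm,0);return
    d=np.array([ray(f,u,v,z)[:2] for u,v in zip(uu,vv)])-o;print(nm,len(vv),"x",np.percentile(d@ex,[0,2,98,100]).round(4),"y",np.percentile(d@ey,[0,2,98,100]).round(4))
R=(I>205)&(I<245)&(J>255)&(J<305)
st(R&(H[...,0]<14)&(H[...,1]>150)&(H[...,2]>120),.0065,"orange")
st(R&(H[...,0]>40)&(H[...,0]<80)&(H[...,1]>80),.0765,"green rim-height")
E
```

```text
axes [[-0.028, 0.991, 0.13], [0.001, 0.13, -0.992], [-1.0, -0.028, -0.005]]
top cup rim x [-0.1409 -0.1043 -0.0864] y [-0.026   0.0058  0.0281] 46
orange 55 x [-0.1424 -0.1406 -0.0753 -0.075 ] y [-0.0344 -0.0341  0.0139  0.0327]
green rim-height 53 x [-0.142  -0.1417 -0.0868 -0.0863] y [-0.0261 -0.0258  0.0288  0.029 ]
```

The cup is mouth-up with its centre within about 4 mm of the pad's middle. Now to approach the tab from its free (+y) side: first line up, then slide in.

Call:
apply_moves(
  motion=[
    [50,0,12,-7,-0.014],
    [50,0,12,-7,0],
    [50,0,12,-7,0],
    [50,20,0,0,0],
    [50,25,0,0,0],
    [50,25,0,0,0],
    [50,10,0,0,0],
    [50,5,0,0,0],
    [50,0,0,0,0],
    [50,0,0,0,0],
  ],
  force=40,
)

```text
time_s: 27.33
eef_pos: [0.5491, 0.2805, 0.1291]
ee_rot: [0.456, 0.543, -0.467, 0.528]
ft_force: [0.3, -0.3, 0.3]
finger_gap: 0.05
```

Run:
```python
from h import *
from rig import bot
s=bot.state();print(togo(s,W(-.0016,.099,.128),8.2));d=s["eef_pos"][:2]-o;print(d@ex,d@ey,axes(s)[:,0].round(3))
```

```text
{'t': 27.33, 'pos': [0.5491, 0.2805, 0.1291], 'cur': np.float64(8.5), 'd': [0.7, -0.8, 58.2], 'turn': np.float64(0.006), 'gap': 50.0, 'f': [0.3, -0.3, 0.3], 'q': [-0.99, 0.55, 0.68, 1.68, -0.4, 1.07, -0.04]}
-0.0010754946743016637 0.15721348232213925 [-0.027  0.002 -1.   ]
```

Call:
apply_moves(
  motion=[
    [50,0,0,10,0],
    [50,0,0,12,0],
    [50,0,-1,12,0],
    [50,0,0,12,0],
    [50,0,0,8,0],
    [50,0,0,4,0],
    [50,0,0,0,0],
    [30,0,0,0,0],
    [30,0,0,0,0],
    [30,0,0,0,0],
  ],
)

```text
time_s: 28.17
eef_pos: [0.5559, 0.2237, 0.1276]
ee_rot: [0.455, 0.544, -0.467, 0.528]
ft_force: [0.5, -0.3, 1.6]
finger_gap: 0.0343
```

```bash
cat >> h.py <<'E'
def tab():
    from rig import viewer
    for n in("scene","top"):
        f=viewer.grab_frame(n);np.savez(n+"_l.npz",**f);P=cloud(f);H=hsv(f);d=P[...,:2]-o;X=d@ex;Y=d@ey
        R=(X>-.05)&(X<.05)&(Y>.06)&(Y<.18)
        for nm,m in dict(yel=(H[...,0]>18)&(H[...,0]<35)&(H[...,1]>100)&(P[...,2]>.13),red=((H[...,0]>170)|(H[...,0]<6))&(H[...,1]>80)).items():
            m=m&R
            if m.sum()==0: print(n,nm,0);continue
            vv,uu=np.nonzero(m);print(n,nm,m.sum(),"px",uu.mean().round(1),vv.mean().round(1),"x",np.percentile(X[m],[5,50,95]).round(4),"y",np.percentile(Y[m],[5,50,95]).round(4),"z",np.percentile(P[m][:,2],[5,95]).round(3))
E
python3 - <<'E'
from h import *
from rig import bot
s=bot.state();print(togo(s,W(-.0016,.099,.128),8.2));tab()
E
```

```text
{'t': 28.17, 'pos': [0.5559, 0.2237, 0.1276], 'cur': np.float64(8.7), 'd': [-0.4, 0.9, 1.1], 'turn': np.float64(0.008), 'gap': 34.3, 'f': [0.5, -0.3, 1.6], 'q': [-0.92, 0.53, 0.68, 1.73, -0.39, 1.05, 0.05]}
scene yel 2 px 328.0 216.5 x [0.0358 0.0412 0.0466] y [0.1205 0.1265 0.1325] z [0.249 0.264]
scene red 0
top yel 0
top red 0
```

Call:
apply_moves(
  motion=[
    [10,0,0,0,0],
    [10,0,0,0,0],
    [10,0,0,0,0],
    [10,0,0,0,0],
    [10,0,0,0,0],
    [10,0,0,0,0],
    [10,0,0,0,0],
    [10,0,0,0,0],
    [10,0,0,0,0],
    [10,0,0,0,0],
  ],
)

```text
time_s: 29.1
eef_pos: [0.5566, 0.2232, 0.1278]
ee_rot: [0.455, 0.544, -0.467, 0.528]
ft_force: [4.4, 2.9, -6.4]
finger_gap: 0.0201
```

The tab is gripped (20.1 mm). I'll pull it about 29 mm toward the mark.

Call:
apply_moves(
  motion=[
    [10,0,0,-3,0],
    [10,0,0,-4,0],
    [10,0,0,-4,0],
    [10,0,0,-4,0],
    [10,0,0,-4,0],
    [10,0,0,-4,0],
    [10,0,0,-4,0],
    [10,0,0,-2,0],
    [10,0,0,0,0],
    [10,0,0,0,0],
  ],
)

```text
time_s: 29.93
eef_pos: [0.553, 0.2487, 0.1278]
ee_rot: [0.455, 0.542, -0.468, 0.529]
ft_force: [6.6, -5.7, -8.9]
finger_gap: 0.02
```

Run:
```python
from h import *
from rig import bot
s=bot.state();d=s["eef_pos"][:2]-o;d0=np.array([.5566,.2232])-o
print(togo(s,W(-.0016,.099,.128),8.2),"disp",((d-d0)@ex).round(4),((d-d0)@ey).round(4));tab()
# refine mark & tab y in the very first pictures, at known heights
for n in("scene","top"):
    f=np.load(n+"0.npz");H=hsv(f).astype(float);im=f["img"].astype(float);I,J=np.indices(im.shape[:2])
    R=(205,150,255,215) if n=="top" else (300,195,350,250);w=(J>=R[0])&(J<R[2])&(I>=R[1])&(I<R[3])
    b,g,r=im[...,0],im[...,1],im[...,2]
    red=np.clip(r-g-10,0,None)*w*(np.abs(g-b)<25)
    for v in range(R[1],R[3]):
        q=red[v]
        if q.sum()>40:
            u=(q*np.arange(len(q))).sum()/q.sum();dd=ray(f,u,v,.133)[:2]-o;
            if abs(dd@ex)<.025: print(n,v,u.round(2),"disp x,y",(dd@ex).round(4),(dd@ey).round(4))
```

```text
{'t': 29.93, 'pos': [0.553, 0.2487, 0.1278], 'cur': np.float64(8.5), 'd': [-0.3, 0.1, 26.3], 'turn': np.float64(0.005), 'gap': 20.0, 'f': [6.6, -5.7, -8.9], 'q': [-0.96, 0.54, 0.68, 1.71, -0.39, 1.06, 0.01]} disp 0.0 0.0258
scene yel 10 px 322.6 213.1 x [-0.0119  0.0394  0.0435] y [0.0921 0.0959 0.1528] z [0.246 0.264]
scene red 0
top yel 0
top red 0
scene 222 323.52 disp x,y -0.013 0.1252
scene 223 323.52 disp x,y -0.0094 0.1253
scene 224 323.51 disp x,y -0.0057 0.1254
scene 225 323.51 disp x,y -0.0021 0.1255
scene 226 323.42 disp x,y 0.0016 0.1253
scene 227 323.54 disp x,y 0.0052 0.1257
scene 228 323.55 disp x,y 0.0088 0.1259
scene 229 323.32 disp x,y 0.0124 0.1252
scene 231 323.45 disp x,y 0.0195 0.1258
scene 232 323.53 disp x,y 0.0231 0.1262
top 188 232.28 disp x,y 0.0239 0.1266
top 189 232.56 disp x,y 0.0207 0.1262
top 192 233.26 disp x,y 0.011 0.1254
```

Call:
apply_moves(
  motion=[
    [10,0,0,-1.6,0],
    [10,0,0,-1.4,0],
    [10,0,0,-0.6,0],
    [10,0,0,0,0],
    [10,0,0,0,0],
    [10,0,0,0,0],
    [10,0,0,0,0],
    [10,0,0,0,0],
    [10,0,0,0,0],
    [10,0,0,0,0],
  ],
)

```text
time_s: 30.87
eef_pos: [0.5525, 0.2518, 0.1278]
ee_rot: [0.455, 0.542, -0.468, 0.529]
ft_force: [6.9, -6.5, -8.5]
finger_gap: 0.0198
```

Run:
```python
from h import *
from rig import bot,viewer
s=bot.state();d=s["eef_pos"][:2]-o;d0=np.array([.5566,.2232])-o
print("disp",((d-d0)@ex).round(4),((d-d0)@ey).round(4),s["finger_gap"],s["ft_force"].round(1),s["time_s"])
I=[]
for n in("scene","top"):
    f=viewer.grab_frame(n);np.savez(n+"_l.npz",**f);u,v=proj(f,W(0,.125,.16)).astype(int)
    I.append(cv2.resize(f["img"][v-32:v+33,u-32:u+33],None,fx=6,fy=6,interpolation=cv2.INTER_CUBIC));print(n,u-32,v-32,"mark",proj(f,W(0,.1253,.133)).round(1),"tabtop",proj(f,W(0,.1253,.2)).round(1))
cv2.imwrite("pics/l8.png",np.hstack(I));cupchk()
# tab in first images: edges at known height
for n in("scene","top"):
    f=np.load(n+"0.npz");H=hsv(f);m=(H[...,0]>18)&(H[...,0]<35)&(H[...,1]>100)
    R=(230,180,255,205) if n=="top" else (305,200,325,235)
    for v in range(R[1],R[3]):
        u=R[0]+np.nonzero(m[v,R[0]:R[2]])[0]
        if len(u): print(n,v,u.min(),u.max(),end="; ")
    print([proj(f,W(x,.096+dy,z)).round(1).tolist() for z in(.2,.142) for x in(-.01,.01) for dy in(-.006,.006)])
```

```text
disp 0.0 0.0289 0.019806595261118345 [ 6.9 -6.5 -8.5] 30.8667
scene 292 189 mark [323.4 225.6] tabtop [325.7 214.5]
top 200 162 mark [233.8 195.5] tabtop [231.3 192.8]
top cup rim x [-0.1401 -0.1059 -0.0863] y [-0.026   0.0031  0.0277] 46
scene 211 315 317; scene 212 315 318; scene 213 315 318; scene 214 314 317; scene 215 314 317; scene 216 314 317; scene 217 314 317; scene 218 314 317; scene 219 314 317; scene 220 314 317; scene 221 314 317; scene 222 314 316; scene 223 314 316; scene 224 313 316; [[314.1, 210.8], [318.1, 211.1], [313.9, 216.4], [317.9, 216.7], [312.6, 220.5], [316.4, 220.8], [312.3, 226.0], [316.2, 226.3]]
top 188 240 241; top 189 239 242; top 190 239 242; top 191 239 243; top 192 239 243; top 193 240 243; top 194 240 243; top 195 240 243; [[243.5, 194.3], [239.5, 194.9], [242.5, 187.7], [238.5, 188.3], [245.2, 196.5], [241.4, 197.1], [244.2, 190.2], [240.4, 190.8]]
```

View pics/l8.png

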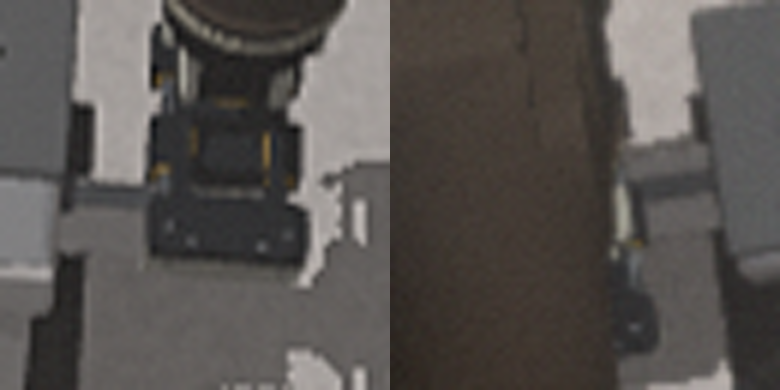

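The spring force along the pull is 7.4 N. A 28.9 mm pull predicts 7.3 N, so the grip isn't slipping. One last 0.4 mm trim to 29.3 mm, then a steadiness check and hand-in.

Call:
apply_moves(
  motion=[
    [10,0,0,-0.4,0],
    [10,0,0,0,0],
    [10,0,0,0,0],
    [10,0,0,0,0],
    [10,0,0,0,0],
    [10,0,0,0,0],
    [10,0,0,0,0],
    [10,0,0,0,0],
    [10,0,0,0,0],
    [10,0,0,0,0],
  ],
)

```text
time_s: 31.8
eef_pos: [0.5524, 0.2521, 0.1277]
ee_rot: [0.455, 0.542, -0.468, 0.529]
ft_force: [7.0, -6.5, -7.5]
finger_gap: 0.0203
```

Run:
```python
from h import *
from rig import bot,viewer,order
s=bot.state();d=s["eef_pos"][:2]-o;d0=np.array([.5566,.2232])-o
print("pull",((d-d0)@ey).round(4),s["finger_gap"],"spring",(s["ft_force"][:2]@ey).round(2),s["time_s"])
a=np.load("top0.npz")["img"].astype(int);b=viewer.grab_frame("top")["img"].astype(int);D=abs(a-b).max(2)
for n,(u,v) in dict(bowl_a=(146,257),bowl_b=(153,183),bottle=(381,137),jar=(352,131),mug=(308,126),purple=(414,284)).items(): print(n,np.median(D[v-10:v+10,u-10:u+10]),np.percentile(D[v-10:v+10,u-10:u+10],95))
order.sign_off()
```

```text
pull 0.0292 0.02025142532094116 spring -7.38 31.8
bowl_a 44.0 50.049999999999955
bowl_b 16.0 20.049999999999955
bottle 14.0 24.0
jar 18.0 23.0
mug 10.0 19.0
purple 18.0 24.0
the job is handed in; nothing more can be done
```

The green tumbler is mouth-up on the orange pad and released. The gate tab is pulled out to the red marker and was still held there when I handed the job in at 31.8 s.

I rolled the tumbler over twice against the board's 10 mm edge with a light fingertip grip, set it on the pad and let go. Then I gripped the tab with 40 N and pulled it.

**Last checks:**
- **Tab:** the pull measures 29.2 mm against the 29.3 mm I estimated to the marker. The spring force of 7.4 N fits that pull. The gripper hid the tab and stripe from both cameras, so the alignment comes from arm travel and the first pictures rather than a direct look.
- **Tumbler:** its centre measured about 3–4 mm toward the robot and 1–2 mm sideways of the pad's middle. I left it there.
- **Other items:** bowl B, bottle, jar, mug and the purple tumbler look unchanged from above. The spot at bowl A came out evenly different in brightness, probably the arm moving away from over it or its shadow. I did not check bowl A further or compare the spoon, but the arm kept well clear of both.

**Disagreement found:** the reported tool point sits about 39 mm beyond the real fingertips. I found this when early re-grips closed on air, and corrected for it in every move after that.

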